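# Set and lock the tail stop, then clamp the manifold block

### The arm

A 6-joint arm with a two-finger parallel gripper is mounted at the origin on a cart in front of the work surface, level with it; the furniture and walls round the work are solid. World frame = base frame: x ahead of the robot, y to its left, z up, the work surface at z = 0. Lengths are in m, angles in rad, forces in N, time in s.
With the tool pointing down it reaches from about 0.3 to 0.85 m from the base axis. Payload 4.2 kg.
Tool frame: the origin (TCP) lies on the centre line of the jaws, within the pads' length; the fingertips stand 11 mm ahead of it and the grasp point (between the pads) lies 8 mm behind it; z points along the fingers, y is the line along which they close (so a half turn about z gives the same grasp; the last joint's range is limited). The gripper opens to 91 mm and grips with 3 to 60 N. Pads are 32 mm wide; open, the fingers measure 118 mm over their backs; the gripper's body (76 mm by 178 mm) begins 60 mm behind the grasp point.
Start: joints at [1.128, 0.32, 1.565, -0, 1.257, -0.02], TCP at [0.236, 0.524, 0.225] pointing down, gripper open.
Joint ranges: [-3.11, 3.11], [-0.84, 2.01], [0.21, 2.61], [-1.34, 4.49], [0.05, 2.63], [-2.56, 2.56]. Speed limits (rad/s): [2.57, 2.57, 3.14, 3.14, 3.14, 3.14].

### API

Orientations are given as a unit quaternion [x, y, z, w].
In Python, from bench import telemetry, optics, r gives the robot as it stands.
- The arm moves only by the tool arm_command, never from a script. Its argument "increments" is one flat list of numbers, 5 for each row, row after row: the opening, from -1 (shut) to 1 (fully open), then the shift along the world's x, y, z as a fraction of full scale, then the turn about the world's z as a fraction of full scale. In form: [gripper, tx, ty, tz, spin, gripper, tx, ty, tz, spin, ...]. A call has 1 to 8 rows; each row is the pose to reach, as a shift and turn from the pose commanded when the call began, turning the shorter way round; what a row does not reach only later rows make up. Full scale, the value 1, is 0.8 m for a shift and 2 pi rad for a turn. A row lasts 1/12 s, in which the tool goes at most 41.7 mm and 7.16 degrees, less where a joint would pass 70% of its speed; a pose out of reach is approached as far as the arm can. A call with a number of a shift or a turn outside -1 to 1 is refused whole. A call with a gripper value outside its range is refused whole. The fingers move at their own pace and stop on an object; "newtons" is the grip in N (left out, the last holds). Time passes only in rows, so rows that repeat a pose let the fingers close. It gives the time, the measured TCP pose, the force, the opening and the grip force at its end, in the units of the state.
- telemetry.read_state(): the state, without advancing time (a new reading comes with each control period).
- optics.camera(name): name is "scene" or "top" or "wrist"; returns (picture, depth): 420x560x3 uint8, red, green, blue; 420x560 float32, m along the optical axis (not along the pixel's ray), 0 where there is no reading.
- optics.camera_model(name): a dict with "fovy" (degrees; the focal length in pixels is half the picture's height over the tangent of half this angle, whatever the lens; pixels are square), "cx", "cy" (the principal point, pixels), "R" (3x3) and "t" (3): a world point X has camera coordinates R X + t; the wrist camera has in their place "T_tool_cam" (4x4, takes a point from camera to tool coordinates, whose origin is the TCP and whose axes are the flange's). Camera axes: x right, y down, z forward; pixel columns grow to the right and rows downward; lengths in m; the calibration is good to about 2 mm. The wrist camera is an equidistant fisheye: a pixel r from the principal point sees the ray r / f radians off the axis. A picture is of the moment at which its call begins: read the wrist's pose just before it. camera_model takes no time and is no camera call.
- r.close_job(): hands the job in; it is judged then, once.
The state is a dict: "clock": time; "joint_pos": joint angles; "joint_velocities": joint speeds; "effort": joint torques, N m; "tcp_pos": TCP position; "eef_rot": TCP orientation; "ft_force": force on the tool from outside, world axes, zero at the start; "moment": the same for the moment, N m; "opening": finger opening in m; "grasp_force": force on a finger pad.
Only numpy, scipy, OpenCV 4.12 (cv2) and the standard library are available. Lean on these libraries where they do the work, as an engineer would, in place of code of your own. Each camera call takes 0.05 s, during which the arm holds its last target. There are 200 camera calls.

### The job

Get the aluminium manifold block held in the bench clamp: first release the clamp lever, slide the tail stop until its pointer stands on the long scribed line and lock the lever again. Then put the block on the bed lengthwise between the two jaws, centred and resting flat, and wind the crank until the screw jaw holds it firmly against the stop. Leave the tape roll, tin and spanner where they are.

Things in the scene. Friction and masses are not known exactly. Their poses are not given: they have to be found in the camera images.
- bench_clamp: grey cast bench clamp, bolted down. Origin on the bench under the middle of the block's place; at yaw 0 (varies 0.2 rad) x points away from the robot and y, the sliding direction, to its left. Flat bed top z 28 mm, y -112 to 190, x -49 to 32 mm; bolting lugs 10 mm high reach x -67 and 59 at y -72 and 150. From -y: crank, nut housing (60 wide, 77 high, y -112 to -84), screw jaw, gap, tail stop
- tail_stop: stop sliding along clamp y, 60 mm wide, 74 mm long, its steel front face (18 mm thick, z 28 to 78 mm) looking to clamp -y. Origin at bench height under that face: clamp y 33 mm when the pointer is on the long line, range 13 to 113, starts at 58 to 108 mm. Unlocked it slides with 6 to 8 N and stays where left; locked it holds 40 N
- stop_rear (a point): middle of the tail stop's flat rear end, on the clamp's centre line, z 40 mm; 74 mm behind its front face (clamp y 107 mm with the pointer on the line). In front of it the slab's top is at z 52 mm, and a boss 31 mm across carries the clamp lever. Push here with shut fingers, or grip the slab across its 60 mm behind the boss
- clamp_lever (a joint): rad, about a vertical axis on the tail stop: 0 = locked, pointing along the bed to clamp +y; 1.6 = fully open, pointing to clamp -x (to the robot); positive anticlockwise from above. Under 0.25 the stop is held, over 0.9 quite free. 3 to 6 N at its end turn it; it stays where left. It can be pushed sideways with shut fingers. Starts 0 to 0.12
- lever_axis (a point): point on the clamp lever's axis at the foot of the lever, z 67 mm, on the clamp's centre line, 34 mm behind the stop's front face
- lever_end (a point): point on the centre line of the clamp lever's handle, 66 mm from its axis, z 98 mm. The handle is a round black bar 17 mm thick from 36 to 88 mm off the axis, rising outward from z 92 to z 101 mm
- long_line (a point): the long scribed line on the aluminium scale strip on the robot's side of the bed (12 mm long; the other ticks are 4 mm long, 5 mm apart), clamp x -41, y 70, z 24 mm
- pointer (a point): line on the tail stop's small aluminium pointer, which rides over the scale strip 37 mm behind the stop's front face
- screw_jaw: jaw driven by the crank along clamp y, 60 mm wide, 23 mm long, z 28 to 78 mm. Its origin lies on the clamp's origin at crank 0 and moves with the jaw; its face is 41 mm behind its origin (clamp y -41 mm at crank 0). With the stop on the line the gap between the faces is 72 to 74 mm at the start
- crank (a joint): rad, about an axis along clamp y at x 0, z 62 mm, on the -y end. 0 = handle towards clamp -x (the robot), pi/2 = up; positive = clockwise seen from the crank's end, drives the jaw to the stop, 2.23 mm per rad (14 mm a turn); range 0 to 9, starts 0 to 0.9. 3 N at the handle turn it, 5 N when tight; it stays where left
- crank_handle (a point): middle of the crank's black round grip (20 mm thick, 49 mm long, parallel to clamp y, free to spin on its pin), 34 mm off the axis, clamp y -166 mm. Pinch it from above, fingers closing along clamp x, and lead it round. The jaw meets the block near 3.6 rad with the stop on the line; 0.4 to 0.8 rad more clamps it well (about 30 N); much more shoves the stop off the line
- manifold: aluminium air-line manifold block, a 44 x 66 x 46 mm (x, y, z) cuboid with brass-ringed ports, 0.3 to 0.5 kg, origin under its middle. Stands on the bench between tape roll and tin (on its x sides), which leave fingers room only at its ends (66 mm apart). In the clamp its y lies along clamp y, either way round, ends to the jaws, so there only its 44 mm sides can be held
- duct_tape: grey roll of tape lying flat, 96 mm across, 48 mm high, origin under its centre; beside the block. Not to be moved (20 mm at most)
- small_tin: small paint tin, 70 mm across, 76 mm high, origin under its centre; on the block's other side. Not to be moved (20 mm at most)
- flat_spanner: flat steel spanner 34 x 197 x 8 mm, long axis y, lying behind the clamp, origin under its middle. Not to be moved (20 mm at most). Apart from the things listed here the bench is bare for x 0.40 to 0.66 m, y -0.38 to 0.44 m; taller pots, bottle and tray stand behind x 0.70 m
Things that resemble listed ones, but are neither listed nor needed, are in the scene too. What is meant by the manifold is not orange, and is the smaller of those in its own colour.

How it is judged:
By the outcome, as a careful person would: the job done as asked, in the order asked, and still so for the second after the job is handed in, with the robot touching nothing.
It also fails if it takes over 72 s, if anything falls off the work surface, if the arm or the gripper's body presses on something with over 40 N, if the wrist force passes 120 N, or if a joint passes its speed limit or range.

## Working session

There is one attempt and no reset: what is moved stays moved. The work goes in short steps, Python scripts to look and compute and a tool call to move; the robot and the scene stay as the last step left them, time stands still between calls to the robot, and variables do not carry over. Pictures are saved under pics/ and viewed, at most 10 in all, crops included, and the job is handed in when it is done.

Besides the shell and the picture viewer there is one more tool, called after "Emit:" as a command line: name --argument value ..., lists and objects as JSON in quotes. arm_command: Moves the arm, as the interface text tells. Shift numbers are shares of 0.8 m and turn numbers shares of 2 pi rad, none past 1 either way. Its arguments: {"type":"object","properties":{"increments":{"type":"array","items":{"type":"number","minimum":-1,"maximum":1}},"newtons":{"type":"number"}},"required":["increments"]}

```bash
mkdir -p pics
cat > h.py <<'E'
import numpy as np, cv2
from scipy.spatial.transform import Rotation as Ro
from bench import telemetry, optics, r
def grab(n,tag):
    st=telemetry.read_state(); im,d=optics.camera(n); m=optics.camera_model(n)
    np.savez(f'pics/{tag}.npz',im=im,d=d,pos=st['tcp_pos'],q=st['eef_rot'])
    return im,d,m,st
def ray(m,uv,st=None):
    f=210/np.tan(np.radians(m['fovy'])/2); u=(np.array(uv,float)-[m['cx'],m['cy']])
    if 'R' in m:
        R=np.array(m['R']); return -R.T@np.array(m['t']), R.T@np.array([u[0]/f,u[1]/f,1])
    T=np.array(m['T_tool_cam']); rr=np.hypot(*u); th=rr/f
    c=np.array([u[0]/rr*np.sin(th),u[1]/rr*np.sin(th),np.cos(th)])
    W=Ro.from_quat(st['eef_rot']).as_matrix()
    return W@T[:3,3]+st['tcp_pos'], W@T[:3,:3]@c
def atz(m,uv,z,st=None):
    o,v=ray(m,uv,st); return o+v*(z-o[2])/v[2]
def cloud(m,d):
    f=210/np.tan(np.radians(m['fovy'])/2); v,u=np.mgrid[:420,:560]
    c=np.stack([(u-m['cx'])/f*d,(v-m['cy'])/f*d,d],-1)
    return (c-np.array(m['t']))@np.array(m['R'])
def save(im,n): cv2.imwrite(f'pics/{n}.png',im[...,::-1])
E
python3 - <<'E'
from h import *
a=grab('top','top0');b=grab('scene','scene0')
save(np.hstack([cv2.resize(a[0],(800,600))]),'top0');save(cv2.resize(b[0],(800,600)),'scene0')
for x in (a,b): print({k:np.round(v,3).tolist() for k,v in x[2].items()})
print(telemetry.read_state())
E
```

```text
{'fovy': 56.587, 'cx': 279.344, 'cy': 211.268, 'R': [[-0.018, -1.0, 0.001], [-0.989, 0.017, -0.146], [0.146, -0.004, -0.989]], 't': [0.072, 0.515, 1.142]}
{'fovy': 55.058, 'cx': 276.165, 'cy': 212.36, 'R': [[0.735, -0.678, 0.016], [-0.369, -0.419, -0.83], [0.569, 0.604, -0.558]], 't': [-0.341, 0.259, 0.834]}
{'clock': 0.1, 'joint_pos': array([ 1.12801062e+00,  3.20236659e-01,  1.56553424e+00, -1.59373718e-05,
        1.25738907e+00, -2.00147134e-02]), 'joint_velocities': array([ 0.00089957, -0.00325146, -0.00190741, -0.00095002, -0.00139006,
        0.00056073]), 'effort': array([-5.30545385e-04, -4.13330376e+01, -2.32508880e+01,  7.28839450e-02,
        4.21025371e-02, -4.73029377e-05]), 'tcp_pos': array([0.23574695, 0.52398805, 0.22420819]), 'eef_rot': array([ 2.09812288e-01,  9.77741372e-01, -7.64506680e-04, -1.72347572e-04]), 'ft_force': array([ 0.12994676, -0.58734342, -0.65327842]), 'moment': array([ 0.01173468, -0.0151982 , -0.04068821]), 'grasp_force': 0.0, 'opening': 0.0912853106532716}
```

View pics/top0.png

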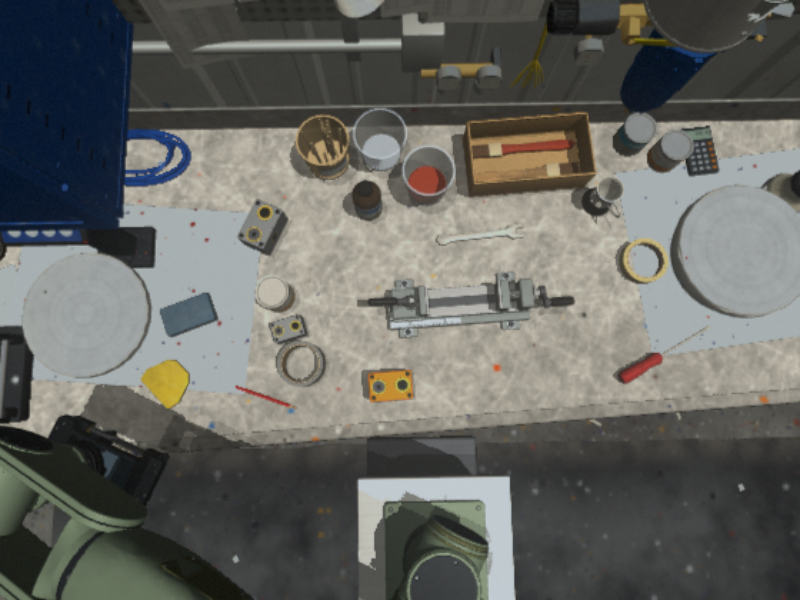

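View pics/scene0.png

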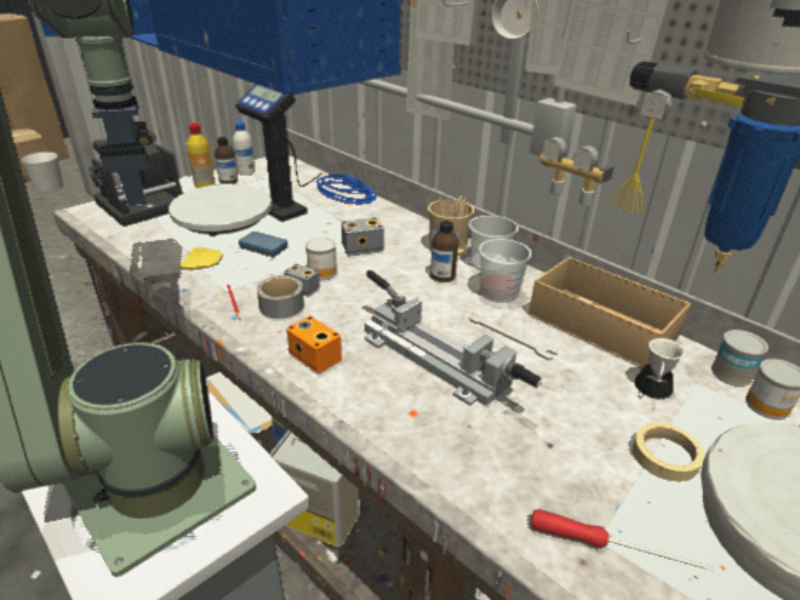

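The three candidate blocks in the top view are orange (390,385), larger grey (262,226) and smaller grey (288,328). The last fits: it's not orange, it's the smaller grey one, and it stands between the tape roll and the tin. I'll confirm it in a crop and measure.

Run:
```python
from h import *
z=np.load('pics/top0.npz'); im=z['im']; d=z['d']; m=optics.camera_model('top')
P=cloud(m,d); s=np.load('pics/scene0.npz'); ms=optics.camera_model('scene'); Q=cloud(ms,s['d'])
def rep(n,C,msk):
    p=C[msk]; 
    if len(p)<8: print(n,len(p)); return
    c,wh,a=cv2.minAreaRect((p[:,:2]*1000).astype(np.float32)); print(n,len(p),'c',np.round(c,1),'wh',np.round(wh,1),'a',round(a,1),'z',np.round(np.percentile(p[:,2],[5,50,95])*1000,1))
U,V=np.meshgrid(np.arange(560),np.arange(420))
def box(u0,v0,u1,v1): return (U>u0/1.4286)&(U<u1/1.4286)&(V>v0/1.4286)&(V<v1/1.4286)
B=(d>0)
rep('bench',P,B&box(300,400,350,420))
rep('manif',P,B&box(262,308,312,346)&(P[...,2]>.036)&(P[...,2]<.056))
rep('tin',P,B&box(250,265,300,315)&(P[...,2]>.066))
rep('tape',P,B&box(268,335,330,390)&(P[...,2]>.038))
rep('spanner',P,B&box(430,215,530,250)&(P[...,2]>.004))
cl=box(350,255,585,345)
rep('bed',P,B&cl&(P[...,2]>.022)&(P[...,2]<.033))
for a,b in((.04,.06),(.07,.085),(.086,.11)): rep(f'{a}-{b}',P,B&cl&(P[...,2]>a)&(P[...,2]<b))
rep('crank',P,B&box(535,280,585,320)&(P[...,2]>.02))
rep('lever',P,B&box(350,285,418,315)&(P[...,2]>.05))
C=B&cl&(P[...,2]>.07)
# scene cloud checks
w=(s['d']>0)&(abs(Q[...,0]-.5)<.15)&(abs(Q[...,1]-.0)<.3)
rep('scene bed',Q,w&(Q[...,2]>.022)&(Q[...,2]<.033))
a=cv2.resize(im[170:245,240:415],(800,343),interpolation=cv2.INTER_CUBIC)
b=cv2.resize(im[185:275,170:303],(370,250),interpolation=cv2.INTER_CUBIC)
c=cv2.resize(s['im'][180:290,240:385],(420,250),interpolation=cv2.INTER_CUBIC)
save(np.vstack([a,np.hstack([b,c,np.zeros((250,10,3),np.uint8)])]),'crop1')
print(atz(m,(288/1.4286,328/1.4286),.046))
```

```text
bench 485 c [293.7 225.9] wh [104.4  39.2] a 89.1 z [-4.3 -0.4  3.6]
manif 401 c [465.7 291.8] wh [81.  90.6] a 0.5 z [41.1 46.  50. ]
tin 445 c [536.9 325.5] wh [69.8 66. ] a 87.5 z [69.5 73.5 77.1]
tape 375 c [400.  271.9] wh [114.1  94.2] a 9.9 z [41.2 46.5 50.3]
spanner 384 c [ 673.2 -118.7] wh [220.   75.4] a 89.6 z [ 4.3  7.7 11.5]
bed 1395 c [517.2 -62.2] wh [ 98.9 299.7] a 3.8 z [22.7 27.  31.2]
0.04-0.06 354 c [518.8 -74.9] wh [ 69.9 306.5] a 3.7 z [41.1 51.2 56.6]
0.07-0.085 594 c [ 520.3 -106.7] wh [ 63.1 323.6] a 2.3 z [71.7 76.9 81.7]
0.086-0.11 286 c [507.  -82.5] wh [412.4  23. ] a 88.9 z [ 87.8  94.8 107.5]
crank 202 c [ 507.9 -249.6] wh [75.9 43.2] a 62.1 z [67.7 90.6 96.8]
lever 382 c [515.1  74.2] wh [98.6 55. ] a 88.7 z [ 50.9  74.  107.7]
scene bed 1318 c [449.2  42.6] wh [515.7 202.2] a 89.0 z [22.4 26.  30.9]
[0.46368508 0.29541132 0.046     ]
```

View pics/crop1.png

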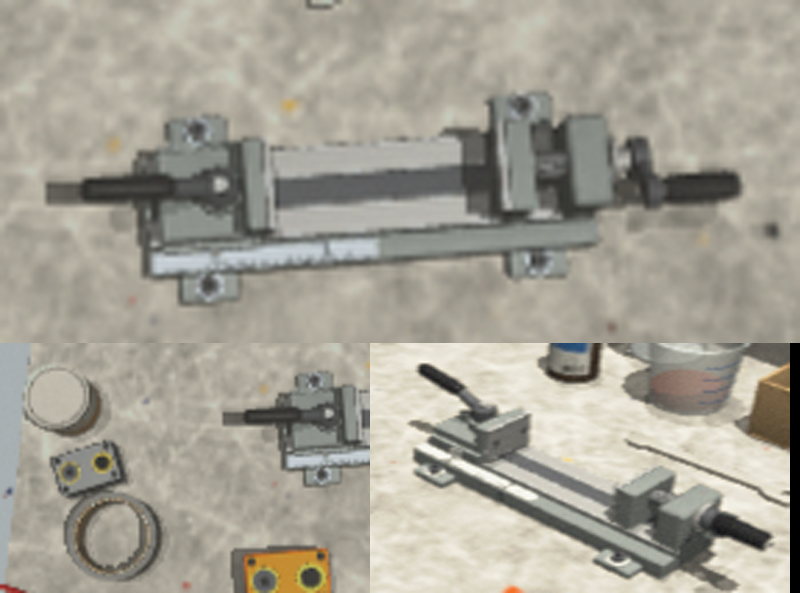

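The crop confirms it: the small grey block with two brass ports sits between the tin and the tape roll. The lever points to +y (locked) and the crank handle is on the right. Next I'll move over the clamp for wrist views.

Emit:
arm_command --increments '[1, 0.27, -0.68, 0.1, -0.172, 1, 0.27, -0.68, 0.1, -0.172, 1, 0.27, -0.68, 0.1, -0.172, 1, 0.27, -0.68, 0.1, -0.172, 1, 0.27, -0.68, 0.1, -0.172, 1, 0.27, -0.68, 0.1, -0.172, 1, 0.27, -0.68, 0.1, -0.172, 1, 0.27, -0.68, 0.1, -0.172]'

```text
clock: 0.77
tcp_pos: [0.3577, 0.2154, 0.2702]
eef_rot: [0.655, 0.756, -0.0, 0.0]
ft_force: [1.4, 0.1, -0.2]
opening: 0.0911
grasp_force: 0.0
```

Run:
```python
from h import *
m=optics.camera_model('wrist'); print({k:np.round(v,3).tolist() for k,v in m.items()}); s=telemetry.read_state(); print(s['tcp_pos'],s['eef_rot'],s['clock'])
```

```text
{'fovy': 65.706, 'cx': 281.145, 'cy': 209.616, 'T_tool_cam': [[-0.0, -0.961, -0.277, 0.078], [1.0, 0.0, -0.0, 0.0], [0.0, -0.277, 0.961, -0.159], [0.0, 0.0, 0.0, 1.0]]}
[0.35774329 0.21544299 0.27019445] [ 6.55007354e-01  7.55622497e-01 -8.33736552e-05  2.31256968e-05] 0.7667
```

Emit:
arm_command --increments '[1, 0.14, -0.294, 0.037, -0.013, 1, 0.14, -0.294, 0.037, -0.013, 1, 0.14, -0.294, 0.037, -0.013, 1, 0.14, -0.294, 0.037, -0.013, 1, 0.14, -0.294, 0.037, -0.013, 1, 0.14, -0.294, 0.037, -0.013, 1, 0.14, -0.294, 0.037, -0.013, 1, 0.14, -0.294, 0.037, -0.013]'

```text
clock: 1.43
tcp_pos: [0.4709, -0.0204, 0.2994]
eef_rot: [0.685, 0.729, -0.0, 0.0]
ft_force: [0.3, 0.6, 0.1]
opening: 0.0914
grasp_force: 0.0
```

Run:
```python
from h import *
im,d,m,s=grab('wrist','w1'); print(s['tcp_pos'],s['eef_rot'],s['clock'])
# rotate so that it fits: show full upscaled
save(cv2.resize(im,(800,600),interpolation=cv2.INTER_CUBIC),'w1')
```

```text
[ 0.47087946 -0.02038761  0.29938361] [ 6.84991574e-01  7.28550918e-01 -2.59497685e-04  1.88307526e-04] 1.4333
```

View pics/w1.png

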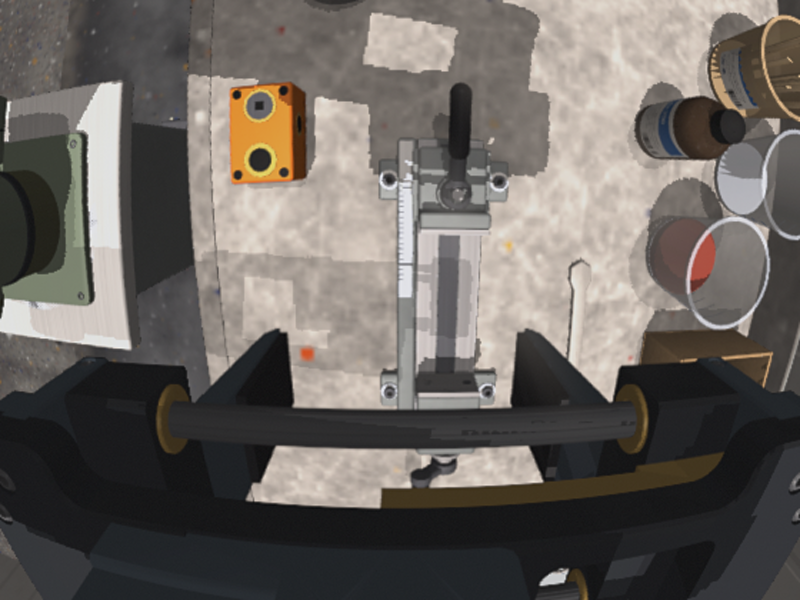

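```bash
cat >> h.py <<'E'
class L:  # stored view
    def __init__(s,tag): z=np.load(f'pics/{tag}.npz'); s.im=z['im']; s.d=z['d']; s.st={'tcp_pos':z['pos'],'eef_rot':z['q']}
E
python3 - <<'E'
from h import *
w=L('w1'); m=optics.camera_model('wrist')
for n,u,z in [('bolt',(389,181),.012),('bolt',(389,392),.012),('bolt',(498,182),.012),('bolt',(487,392),.012),('leveraxis?',(456,193),.085),('levend',(460,88),.101),('longline?',(405,265),.024),('stopfaceL',(420,229),.078),('stopfaceR',(490,229),.078),('bedR',(482,240),.028),('bedR2',(475,365),.028)]:
    p=(np.array(u)+.5)/1.42857-.5
    print(n,np.round(atz(m,p,z,w.st)*1000,1), 'depth z:',end='')
    o,v=ray(m,p,w.st); W=Ro.from_quat(w.st['eef_rot']).as_matrix(); fwd=W@np.array(m['T_tool_cam'])[:3,2]
    dd=np.median(w.d[int(p[1])-1:int(p[1])+3,int(p[0])-1:int(p[0])+3]); print(np.round((o+v*dd/(v@fwd))*1000,1))
c=w.im[85:285,265:350]; c=np.rot90(c)
save(cv2.resize(c,(800,340),interpolation=cv2.INTER_CUBIC),'w1c')
E
```

```text
bolt [454.7  45.6  12. ] depth z:[454.9  45.7  17.4]
bolt [ 466.7 -175.2   12. ] depth z:[ 466.7 -172.4   17.5]
bolt [559.5  52.7  12. ] depth z:[558.4  52.7  17.3]
bolt [ 573.3 -169.9   12. ] depth z:[ 572.  -167.2   17.2]
leveraxis? [510.7  41.6  85. ] depth z:[510.4  41.7  87.6]
levend [506.4 124.3 101. ] depth z:[505.5 122.9 108.5]
longline? [474.8 -33.   24. ] depth z:[474.8 -33.   23.9]
stopfaceL [484.2   9.4  78. ] depth z:[486.6   2.9  27.2]
stopfaceR [542.5  13.7  78. ] depth z:[ 5.582e+02  4.600e+00 -5.000e-01]
bedR [545.8  -3.2  28. ] depth z:[551.   -7.2   0. ]
bedR2 [ 552.8 -131.2   28. ] depth z:[ 558.6 -143.9   -1.1]
```

View pics/w1c.png

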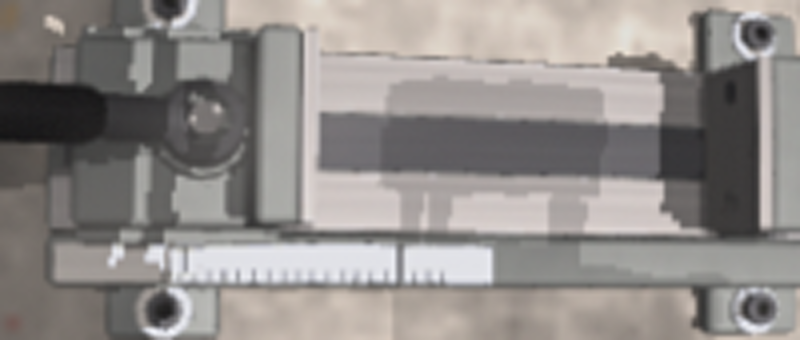

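Emit:
arm_command --increments '[-0.3, 0.046, 0.155, -0.08, 0, -0.3, 0.046, 0.155, -0.15, 0, -0.3, 0.046, 0.155, -0.18, 0, -0.3, 0.046, 0.155, -0.18, 0, -0.3, 0.046, 0.155, -0.18, 0, -0.3, 0.046, 0.155, -0.18, 0]'

```text
clock: 1.98
tcp_pos: [0.5024, 0.1097, 0.1503]
eef_rot: [0.682, 0.732, -0.004, -0.004]
ft_force: [-0.8, 0.1, -0.3]
opening: 0.054
grasp_force: 0.0
```

Run:
```python
from h import *
s=telemetry.read_state(); print(s['tcp_pos'],s['clock'],s['opening'])
im,d,m,s=grab('wrist','w2'); W=Ro.from_quat(s['eef_rot']).as_matrix(); T=np.array(m['T_tool_cam'])
# full wrist cloud
f=210/np.tan(np.radians(m['fovy'])/2); V,U=np.mgrid[:420,:560]; u=U-m['cx'];v=V-m['cy'];rr=np.hypot(u,v)+1e-9;th=rr/f
c=np.stack([u/rr*np.tan(th)*d,v/rr*np.tan(th)*d,d],-1); P=(c@T[:3,:3].T+T[:3,3])@W.T+s['tcp_pos']
psi=.058;O=np.array([.5195,-.1])
q=P[...,:2]-O; X=q@[np.cos(psi),np.sin(psi)];Y=q@[-np.sin(psi),np.cos(psi)];Z=P[...,2]
h=(d>0)&(Z>.088)&(Z<.115)&(Y>.17)&(Y<.24)&(abs(X)<.04)
print('lever n',h.sum()); 
for y in np.arange(.17,.24,.01):
    k=h&(abs(Y-y)<.005); 
    if k.sum()>5: print(round(y,3),np.round(np.percentile(X[k],[2,50,98])*1000,1),np.round(np.percentile(Z[k],[50,98])*1000,1))
k=(d>0)&(Z>.045)&(Z<.056)&(abs(X)<.035)&(Y>.1)&(Y<.22); print('slab',k.sum(),np.round(np.percentile(Y[k],[1,99])*1000,1),np.round(np.percentile(X[k],[1,99])*1000,1))
k=(d>0)&(Z>.026)&(Z<.03)&(Y>.15)&(Y<.21)&(abs(X)<.06);print('bedend',k.sum(),np.round(np.percentile(Y[k],[1,99])*1000,1),np.round(np.percentile(X[k],[1,99])*1000,1))
k=(d>0)&(Z>.07)&(Z<.081)&(abs(X)<.035)&(Y>.05)&(Y<.13); print('front',k.sum(),np.round(np.percentile(Y[k],[1,99])*1000,1),np.round(np.percentile(X[k],[1,99])*1000,1))
save(cv2.resize(im,(800,600)),'w2')
```

```text
[0.50241326 0.10971745 0.15032368] 1.9833 0.05398027750984391
lever n 1656
0.17 [-5.6  0.4  7. ] [ 97.9 100. ]
0.18 [-7.2  0.2  8.2] [ 99.5 101.8]
0.19 [-7.2 -0.   7.9] [101.8 104.2]
0.2 [-7.3  0.5  8.8] [103.8 106.1]
0.21 [-7.3  0.7  8.5] [105.7 107.9]
0.22 [-7.4  0.5  8.7] [107.3 109.4]
0.23 [-6.1  0.5  7.1] [104.4 108.1]
slab 1825 [142.4 180.9] [-29.2  29.7]
bedend 423 [179.1 189.7] [-29.9  30.7]
front 1355 [107.  125.8] [-28.2  29.4]
```

Emit:
arm_command --increments '[-0.3, 0, 0, 0, 0, -0.3, 0, 0, -0.05, 0, -0.3, 0, 0, -0.087, 0, -0.3, 0, 0, -0.087, 0, -0.3, 0, 0, -0.087, 0]'

```text
clock: 2.45
tcp_pos: [0.5066, 0.1058, 0.0872]
eef_rot: [0.684, 0.73, 0.0, 0.0]
ft_force: [0.7, -0.7, 0.7]
opening: 0.032
grasp_force: 0.0
```

```bash
cat >> h.py <<'E'
def arc(t0,ts,g,r=62.6,a0=np.radians(93.7)):
    p=lambda t:r*np.array([np.cos(a0+t),np.sin(a0+t)])
    out=[]
    for t in ts: e=(p(t)-p(t0))/800; out+=[g,round(e[0],4),round(e[1],4),0,round((t-t0)/2/np.pi,4)]
    print(out)
E
python3 - <<'E'
from h import *
arc(0,.12*np.arange(1,9),-.3); arc(.96,[1.08,1.2,1.32,1.44,1.54,1.54,1.54],-.3)
print(telemetry.read_state())
E
```

```text
[-0.3, np.float64(-0.0093), np.float64(-0.0012), 0, np.float64(0.0191), -0.3, np.float64(-0.0184), np.float64(-0.0034), 0, np.float64(0.0382), -0.3, np.float64(-0.0272), np.float64(-0.0068), 0, np.float64(0.0573), -0.3, np.float64(-0.0355), np.float64(-0.0112), 0, np.float64(0.0764), -0.3, np.float64(-0.0432), np.float64(-0.0165), 0, np.float64(0.0955), -0.3, np.float64(-0.0502), np.float64(-0.0227), 0, np.float64(0.1146), -0.3, np.float64(-0.0565), np.float64(-0.0297), 0, np.float64(0.1337), -0.3, np.float64(-0.0618), np.float64(-0.0374), 0, np.float64(0.1528)]
[-0.3, np.float64(-0.0044), np.float64(-0.0083), 0, 0.0191, -0.3, np.float64(-0.0077), np.float64(-0.0171), 0, 0.0382, -0.3, np.float64(-0.01), np.float64(-0.0262), 0, 0.0573, -0.3, np.float64(-0.0112), np.float64(-0.0355), 0, 0.0764, -0.3, np.float64(-0.0113), np.float64(-0.0433), 0, 0.0923, -0.3, np.float64(-0.0113), np.float64(-0.0433), 0, 0.0923, -0.3, np.float64(-0.0113), np.float64(-0.0433), 0, 0.0923]
{'clock': 2.45, 'joint_pos': array([ 1.83691937e-01,  3.61223984e-01,  1.89033277e+00, -9.08275257e-05,
        8.89869389e-01,  1.18061210e-01]), 'joint_velocities': array([-0.00129477, -0.02806398, -0.05251961,  0.00051666, -0.00551354,
       -0.00070617]), 'effort': array([ 7.64441234e-02, -3.67996573e+01, -1.70201147e+01,  5.90443611e-02,
        7.39832176e-02, -3.85079125e-03]), 'tcp_pos': array([0.50659451, 0.1057918 , 0.0872102 ]), 'eef_rot': array([6.83505422e-01, 7.29945430e-01, 4.61301594e-05, 7.77718785e-05]), 'ft_force': array([ 0.70854   , -0.68631821,  0.72423879]), 'moment': array([-0.05893632,  0.04815439,  0.00379158]), 'grasp_force': 0.0, 'opening': 0.031988498929504075}
```

Emit:
arm_command --increments '[-0.3, -0.009, -0.001, 0, 0.019, -0.3, -0.018, -0.003, 0, 0.038, -0.3, -0.027, -0.007, 0, 0.057, -0.3, -0.036, -0.011, 0, 0.076, -0.3, -0.043, -0.016, 0, 0.095, -0.3, -0.05, -0.023, 0, 0.115, -0.3, -0.057, -0.03, 0, 0.134, -0.3, -0.062, -0.037, 0, 0.153]'

```text
clock: 3.12
tcp_pos: [0.4592, 0.0771, 0.0897]
eef_rot: [0.266, 0.964, 0.002, 0.003]
ft_force: [-0.5, 3.1, 0.7]
opening: 0.0318
grasp_force: 1.3
```

Emit:
arm_command --increments '[-0.3, -0.004, -0.008, 0, 0.019, -0.3, -0.008, -0.017, 0, 0.038, -0.3, -0.01, -0.026, 0, 0.057, -0.3, -0.011, -0.036, 0, 0.076, -0.3, -0.011, -0.043, 0, 0.092, -0.3, -0.011, -0.047, 0, 0.099, -0.3, -0.011, -0.047, 0, 0.099, -0.3, -0.011, -0.047, 0, 0.099]'

```text
clock: 3.78
tcp_pos: [0.45, 0.0388, 0.0886]
eef_rot: [-0.038, 0.999, 0.0, 0.003]
ft_force: [-0.6, -1.0, 0.3]
opening: 0.0318
grasp_force: 0.0
```

Emit:
arm_command --increments '[-0.3, 0, 0, 0.05, 0, -0.3, 0, 0, 0.07, 0, -1, 0.01, 0.03, 0.07, -0.02, -1, 0.03, 0.07, 0.07, -0.04, -1, 0.05, 0.1, 0.07, -0.06, -1, 0.07, 0.1, 0.07, -0.08, -1, 0.072, 0.1, 0.07, -0.1, -1, 0.072, 0.1, 0.07, -0.119]'

```text
clock: 4.45
tcp_pos: [0.5078, 0.1199, 0.1435]
eef_rot: [0.331, 0.944, 0.001, 0.002]
ft_force: [-0.1, 1.6, 0.1]
opening: 0.0005
grasp_force: 0.0
```

Emit:
arm_command --increments '[-1, 0, 0, 0, -0.0195, -1, 0, 0, 0, -0.039, -1, 0, 0, 0, -0.0585, -1, 0, 0, 0, -0.078, -1, 0, 0, 0, -0.0975, -1, 0, 0, 0, -0.117, -1, 0, 0, 0, -0.134, -1, 0, 0, 0, -0.134]'

```text
clock: 5.12
tcp_pos: [0.5067, 0.1192, 0.1436]
eef_rot: [0.686, 0.727, 0.001, 0.001]
ft_force: [1.0, -0.8, -0.0]
opening: 0.0005
grasp_force: 0.0
```

```bash
cat >> h.py <<'E'
PSI=.058;O=np.array([.5197,-.1])
def clampxy(p): q=np.array(p)[...,:2]-O; return np.stack([q@[np.cos(PSI),np.sin(PSI)],q@[-np.sin(PSI),np.cos(PSI)]],-1)
def world(x,y): return O+np.array([x*np.cos(PSI)-y*np.sin(PSI),x*np.sin(PSI)+y*np.cos(PSI)])
def wcloud(d,m,s):
    W=Ro.from_quat(s['eef_rot']).as_matrix(); T=np.array(m['T_tool_cam'])
    f=210/np.tan(np.radians(m['fovy'])/2); V,U=np.mgrid[:420,:560]; u=U-m['cx'];v=V-m['cy'];rr=np.hypot(u,v)+1e-9;th=rr/f
    c=np.stack([u/rr*np.tan(th)*d,v/rr*np.tan(th)*d,d],-1); return (c@T[:3,:3].T+T[:3,3])@W.T+s['tcp_pos']
def yaw(s): q=s['eef_rot']; return np.degrees(2*np.arctan2(q[1],q[0]))-90
def stop(d,m,s):
    P=wcloud(d,m,s); C=clampxy(P);X,Y=C[...,0],C[...,1];Z=P[...,2]
    k=(d>0)&(Z>.046)&(Z<.055)&(abs(X)<.027)&(Y>.06)&(Y<.2); print('slab',k.sum(),np.round(np.percentile(Y[k],[1,50,99])*1000,1) if k.sum() else '')
    k=(d>0)&(Z>.07)&(Z<.081)&(abs(X)<.026)&(Y>.02)&(Y<.13); print('front',k.sum(),np.round(np.percentile(Y[k],[1,99])*1000,1) if k.sum() else '')
    return P,X,Y,Z
E
python3 - <<'E'
from h import *
im,d,m,s=grab('wrist','w3'); print(s['tcp_pos'],yaw(s),s['clock'],s['opening'],'clamp',clampxy(s['tcp_pos']))
P,X,Y,Z=stop(d,m,s)
k=(d>0)&(Z>.09)&(Z<.113)&(X<-.03)&(X>-.1)&(abs(Y-.141)<.05)
if k.sum(): p=np.polyfit(X[k],Y[k],1); print('lever',k.sum(),np.pi/2-np.arctan(-p[0])*-1, p)
E
```

```text
[0.50669208 0.11921844 0.14355238] 3.321253881982173 5.1167 0.0004508719516593727 clamp [-0.00027851  0.21960385]
slab 49 [171.9 180.1 181.1]
front 22 [114.8 126.5]
lever 302 1.7576447684229577 [-0.18905368  0.13810084]
```

Emit:
arm_command --increments '[-1, 0, 0, -0.05, 0, -1, 0, 0, -0.1, 0, -1, 0, 0, -0.122, 0, -1, 0, 0, -0.122, 0, -1, 0.0016, -0.0275, -0.122, 0, -1, 0.0029, -0.05, -0.122, 0, -1, 0.0038, -0.065, -0.122, 0, -1, 0.0046, -0.08, -0.122, 0]'

```text
clock: 5.83
tcp_pos: [0.5102, 0.0563, 0.0457]
eef_rot: [0.686, 0.728, 0.002, -0.001]
ft_force: [-0.2, 8.5, -6.0]
opening: 0.0006
grasp_force: 4.1
```

Emit:
arm_command --increments '[-1, 0.0009, -0.015, 0, 0, -1, 0.0016, -0.028, 0, 0, -1, 0.0016, -0.028, 0, 0, -1, 0.0016, -0.028, 0, 0]'

```text
clock: 6.17
tcp_pos: [0.5121, 0.0324, 0.0461]
eef_rot: [0.685, 0.728, 0.001, 0.001]
ft_force: [0.2, -0.0, -0.3]
opening: 0.0001
grasp_force: 0.0
```

Run:
```python
from h import *
im,d,m,s=grab('wrist','w4'); print(s['tcp_pos'],yaw(s),s['clock'],s['ft_force'],'clamp',clampxy(s['tcp_pos']))
P,X,Y,Z=stop(d,m,s)
save(cv2.resize(im,(800,600),interpolation=cv2.INTER_CUBIC),'w4')
```

```text
[0.51213509 0.03237907 0.04611926] 3.489869371481973 6.1667 [ 0.19242702 -0.02133571 -0.27218012] clamp [1.21496813e-04 1.32594986e-01]
slab 251 [105.  149.8 150.6]
front 0
```

View pics/w4.png

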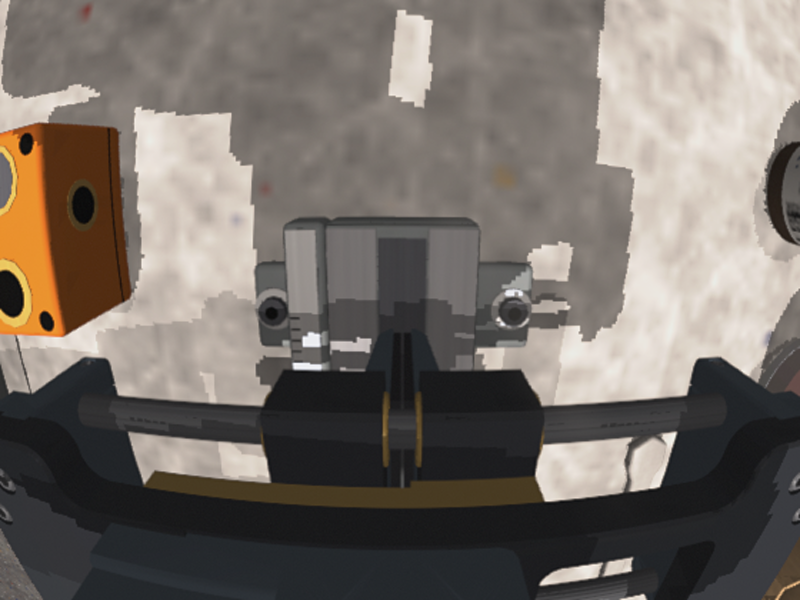

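Emit:
arm_command --increments '[-1, -0.0006, 0.01, 0, 0, -1, -0.0006, 0.01, 0.05, 0, -1, -0.0006, 0.01, 0.1, 0, -1, -0.0006, 0.01, 0.15, 0, -1, -0.0006, 0.01, 0.17, 0, -1, -0.0006, 0.01, 0.17, 0, -1, -0.0006, 0.01, 0.17, 0]'

```text
clock: 6.8
tcp_pos: [0.5106, 0.0414, 0.1817]
eef_rot: [0.685, 0.729, 0.001, 0.001]
ft_force: [-0.7, -0.6, 0.0]
opening: 0.0006
grasp_force: 0.0
```

Run:
```python
from h import *
im,d,m,s=grab('wrist','w5'); print(s['tcp_pos'],yaw(s),s['clock'],'clamp',clampxy(s['tcp_pos']))
P,X,Y,Z=stop(d,m,s)
c=np.rot90(im[150:270,195:285]); save(cv2.resize(c,(800,600),interpolation=cv2.INTER_CUBIC),'w5c')
```

```text
[0.510645   0.04138146 0.18168897] 3.5286722402967854 6.8 clamp [-0.00084425  0.14166862]
slab 475 [ 87.3 107.6 114.6]
front 17 [75.4 87.8]
```

View pics/w5c.png

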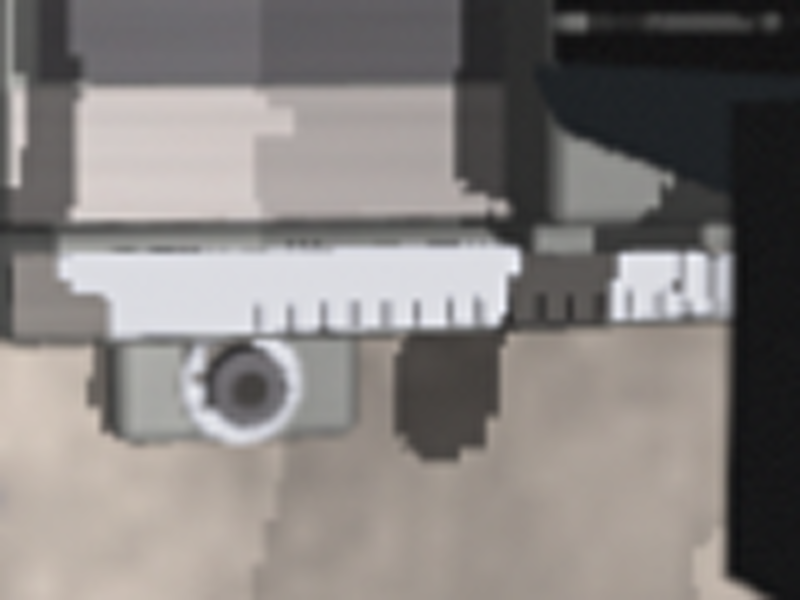

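Emit:
arm_command --increments '[-1, 0, 0, -0.05, 0, -1, 0, 0, -0.1, 0, -1, 0, 0, -0.15, 0, -1, 0, 0, -0.17, 0, -1, 0, 0, -0.17, 0, -1, 0.0005, -0.009, -0.17, 0, -1, 0.0007, -0.012, -0.17, 0, -1, 0.0009, -0.015, -0.17, 0]'

```text
clock: 7.52
tcp_pos: [0.5095, 0.0295, 0.0431]
eef_rot: [0.686, 0.727, -0.0, -0.002]
ft_force: [-0.7, 6.2, -4.6]
opening: 0.0004
grasp_force: 3.2
```

Emit:
arm_command --increments '[-1, 0.0002, -0.003, 0, 0, -1, 0.0003, -0.0055, 0, 0, -1, 0.0003, -0.0055, 0, 0, -1, 0.0003, -0.0055, 0, 0, -1, 0, 0.004, 0.02, 0, -1, 0, 0.004, 0.06, 0, -1, 0, 0.004, 0.1, 0, -1, 0, 0, 0.13, 0]'

```text
clock: 8.18
tcp_pos: [0.5116, 0.0286, 0.1507]
eef_rot: [0.685, 0.728, 0.001, 0.001]
ft_force: [0.4, 0.6, 0.8]
opening: 0.0006
grasp_force: 0.0
```

Emit:
arm_command --increments '[-1, 0.004, -0.05, 0, 0, -1, 0.008, -0.1, 0, 0, -1, 0.009, -0.14, 0, 0, -1, 0.009, -0.14, -0.02, 0, -1, 0.009, -0.14, -0.02, 0, -1, 0.009, -0.14, -0.02, 0]'

```text
clock: 8.68
tcp_pos: [0.5173, -0.0837, 0.1319]
eef_rot: [0.686, 0.728, -0.001, -0.001]
ft_force: [0.0, 0.0, -0.0]
opening: 0.0004
grasp_force: 0.0
```

Run:
```python
from h import *
im,d,m,s=grab('wrist','w6'); print(s['tcp_pos'],yaw(s),s['clock'],'clamp',clampxy(s['tcp_pos']))
P,X,Y,Z=stop(d,m,s)
# pixel of clamp strip
T=np.array(m['T_tool_cam']);W=Ro.from_quat(s['eef_rot']).as_matrix();f=210/np.tan(np.radians(m['fovy'])/2)
for y in (.05,.07,.09):
    p=np.r_[world(-.041,y),.024]; c=T[:3,:3].T@(W.T@(p-s['tcp_pos'])-T[:3,3]); th=np.arctan2(np.hypot(c[0],c[1]),c[2]); print(y,np.array([m['cx'],m['cy']])+f*th*c[:2]/np.hypot(*c[:2]))
    if y==.07: uv=(np.array([m['cx'],m['cy']])+f*th*c[:2]/np.hypot(*c[:2])).astype(int)
print(uv); u,v=uv
save(cv2.resize(np.rot90(im[max(v-45,0):v+45,u-25:u+80]),(680,800*105*680//90//800),interpolation=cv2.INTER_CUBIC)[:600],'w6c')
```

```text
[ 0.51731821 -0.08366969  0.13192019] 3.421483320481869 8.6833 clamp [-0.00143116  0.01644092]
slab 3116 [ 61.2  91.4 107.7]
front 2274 [34.2 80.1]
0.05 [233.96161209 172.51695391]
0.07 [233.37888388 148.7830137 ]
0.09 [232.95650764 124.72326842]
[233 148]
```

View pics/w6c.png

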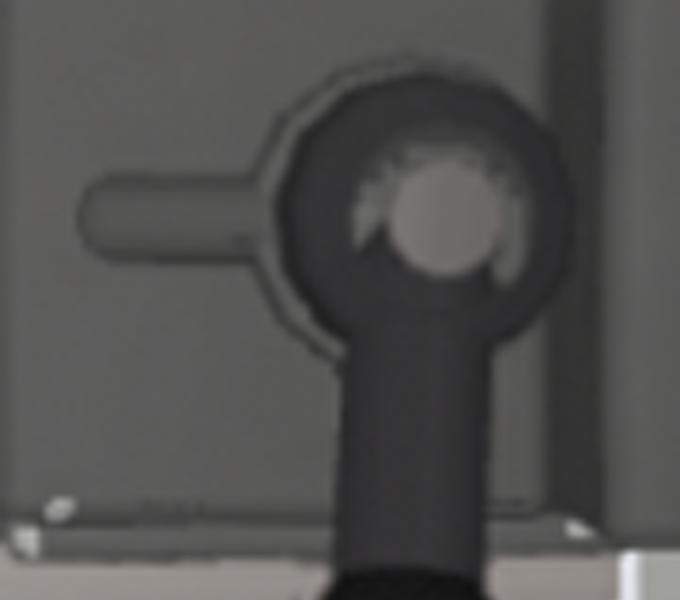

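Emit:
arm_command --increments '[-1, -0.02, -0.04, 0, 0, -1, -0.04, -0.08, 0, 0, -1, -0.05, -0.114, 0, 0, -1, -0.05, -0.114, 0, 0, -1, -0.05, -0.114, 0, 0]'

```text
clock: 9.15
tcp_pos: [0.4784, -0.1747, 0.1332]
eef_rot: [0.686, 0.728, 0.0, 0.001]
ft_force: [-0.8, 0.5, -0.1]
opening: 0.0001
grasp_force: 0.0
```

```bash
cat >> h.py <<'E'
def pix(m,s,p):
    T=np.array(m['T_tool_cam']);W=Ro.from_quat(s['eef_rot']).as_matrix();f=210/np.tan(np.radians(m['fovy'])/2)
    c=T[:3,:3].T@(W.T@(p-s['tcp_pos'])-T[:3,3]); th=np.arctan2(np.hypot(c[0],c[1]),c[2]); return np.array([m['cx'],m['cy']])+f*th*c[:2]/np.hypot(*c[:2])
def strip(im,m,s,ys,xs=(-.047,-.03),z=.024,n=900,k=200,nm='s'):
    # rectified strip view in clamp coordinates
    gx=np.linspace(xs[1],xs[0],k);gy=np.linspace(ys[1],ys[0],n)
    M=np.array([[pix(m,s,np.r_[world(x,y),z]) for y in gy[::10]] for x in gx[::10]],np.float32)
    M=cv2.resize(M,(n,k)); return cv2.remap(im,M[...,0],M[...,1],cv2.INTER_CUBIC)
E
python3 - <<'E'
from h import *
im,d,m,s=grab('wrist','w7'); print(s['tcp_pos'],yaw(s),s['clock'],'clamp',clampxy(s['tcp_pos']))
a=strip(im,m,s,(.04,.12),(-.055,-.025),n=800,k=300)   # 10 px per mm, left=+y 120
u,v=pix(m,s,np.r_[world(-.041,.07),.024]).astype(int); print(u,v)
b=np.rot90(im[v-30:v+30,u-12:u+10]); b=cv2.resize(b,(800,293),interpolation=cv2.INTER_CUBIC)
save(np.vstack([a,b]),'w7c')
E
```

```text
[ 0.4784162  -0.17471974  0.13320144] 3.3999117604799522 9.15 clamp [-0.04554569 -0.07220098]
286 42
```

View pics/w7c.png

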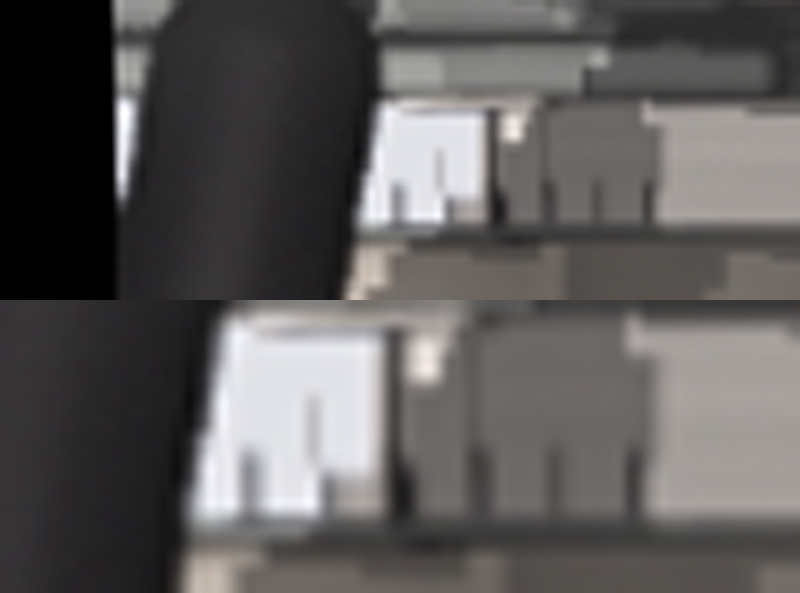

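Run:
```python
from h import *
w=L('w7'); m=optics.camera_model('wrist'); s=w.st
P=wcloud(w.d,m,s);C=clampxy(P)*1000
u0,v0=272,22
g=w.im.mean(-1)
print('gray rows v, cols u',u0); 
for v in range(v0,v0+44): print(v,'Y%.1f'%C[v,u0+11,1],' '.join('%3d'%g[v,u] for u in range(u0,u0+26)),'|',' '.join('%2d'%(P[v,u,2]*1000) for u in range(u0,u0+26)))
print('X',np.round(C[45,u0:u0+26,0],0))
```

```text
gray rows v, cols u 272
22 Y65.4  29  29  29  30  29  31  29  31  30  31  32  33  32  33  33  36  34  35  36  36  36  37  38  38  38  40 | 96 96 99 97 96 99 99 97 98 98 96 98 97 96 97 97 97 98 97 97 97 97 96 98 97 97
23 Y64.6  24  25  26  26  26  28  28  29  29  30  30  29  31  30  31  32  33  34  34  35  35  35  36  37  39  38 | 96 96 97 98 96 95 97 97 96 97 97 98 97 97 97 97 98 96 97 96 96 97 97 97 97 97
24 Y64.6  47  31  28  26  26  23  23  24  24  24  26  27  27  29  29  30  32  32  30  33  33  34  35  36  36  36 | 94 93 94 95 94 95 96 95 95 94 94 96 96 96 96 95 94 95 94 95 96 97 95 95 94 95
25 Y64.2 131  92  83  72  60  39  36  46  50  43  25  20  21  22  23  25  28  29  29  30  31  31  33  34  35  36 | -1 92 93 92 94 94 95 94 94 95 95 95 95 94 94 95 96 94 95 96 95 96 94 95 96 96
26 Y64.7 182 177 174 162 136  92  96 129 148 132  98  87  71  62  33  26  18  21  22  23  27  27  30  30  32  33 | -1  0 -1 -1  0 19 21 21 24 23 91 91 94 92 94 94 94 94 93 94 95 95 94 94 93 95
27 Y83.5 187 187 183 178 154 109 121 175 229 229 227 226 199 178 117 101  86  72  64  51  46  39  30  26  27  2
[... 6855 characters left out ...]
 82  81  80  80  68  78 116 160 160 158 159 158 157 157 160 162 162 159 159 160 148  94  60  77  88 |  0  0 -1 -1  0 20 21 22 23 23 22 24 23 23 23 21 23 23 23 24 23 23 22 34 40 41
64 Y51.3  82  82  80  80  79  68  76 111 159 160 158 158 158 156 157 159 162 161 158 160 160 149  95  59  77  88 |  0  0  0  0  0 18 21 21 23 23 25 24 24 23 23 23 23 22 23 24 23 24 23 34 39 41
65 Y50.5  82  82  81  80  80  68  76 111 159 159 158 158 158 156 156 159 161 161 159 159 160 150  95  60  78  88 | -1  1 -1  0  0 19 21 21 23 23 23 24 24 23 24 23 24 23 22 22 23 24 21 34 40 40
X [-53. -53. -52. -51. -50. -49. -48. -47. -46. -45. -45. -44. -43. -42.
 -41. -41. -40. -39. -38. -37. -37. -36. -35. -35. -34. -33.]
```

The pointer plate covers rows 36–46 with its line at row 41.0. The long line is at row 41.6, which is what the plate's 2 mm height predicts as parallax, so the pointer is on the line. Next I'll lock the lever.

Emit:
arm_command --increments '[-0.3, -0.031, 0.03, 0.01, 0.0195, -0.3, -0.031, 0.06, 0.01, 0.039, -0.3, -0.031, 0.09, 0.01, 0.0585, -0.3, -0.031, 0.12, 0.01, 0.078, -0.3, -0.031, 0.15, 0.01, 0.0975, -0.3, -0.031, 0.18, 0.01, 0.117, -0.3, -0.031, 0.188, 0.01, 0.1365, -0.3, -0.031, 0.188, 0.01, 0.156]'

```text
clock: 9.87
tcp_pos: [0.4535, -0.0207, 0.1408]
eef_rot: [0.256, 0.967, 0.0, 0.0]
ft_force: [1.3, -0.8, 0.2]
opening: 0.032
grasp_force: 0.0
```

Emit:
arm_command --increments '[-0.3, 0, 0, 0, 0.0195, -0.3, 0, 0, 0, 0.039, -0.3, 0, 0, 0, 0.0585, -0.3, 0, 0, 0, 0.0634, -0.3, 0, 0, 0, 0.0634]'

```text
clock: 10.28
tcp_pos: [0.4536, -0.0225, 0.1408]
eef_rot: [0.064, 0.998, 0.0, 0.0]
ft_force: [-0.2, 0.7, -0.9]
opening: 0.0315
grasp_force: 0.0
```

Run:
```python
from h import *
im,d,m,s=grab('wrist','w8'); print(s['tcp_pos'],yaw(s),s['clock'],s['opening'])
P=wcloud(d,m,s);C=clampxy(P);X,Y=C[...,0],C[...,1];Z=P[...,2]
k=(d>0)&(Z>.085)&(Z<.113)&(X<-.03)&(X>-.1)&(abs(Y-.0675)<.035)
print('lever',k.sum());
for x in (-.04,-.05,-.06,-.07,-.08):
    q=k&(abs(X-x)<.004)
    if q.sum()>5: print(x,np.round(np.percentile(Y[q],[3,50,97])*1000,1))
print('tcp clamp',clampxy(s['tcp_pos']))
t=1.38
arcv=lambda t0,ts:arc(t0,ts,-.3,62.6,np.radians(93.3))
arcv(1.38,1.38-.12*np.arange(1,9)); arcv(.42,[.3,.18,.06,-.06,-.1,-.1,-.1])
```

```text
[ 0.45360634 -0.02251278  0.1407855 ] 82.62454023897095 10.2833 0.03153210944417467
lever 1875
-0.04 [64.8 72.9 80.5]
-0.05 [65.8 74.2 81.7]
-0.06 [67.1 75.2 82.8]
-0.07 [68.2 76.3 83.9]
-0.08 [69.5 77.5 84.9]
tcp clamp [-0.06149078  0.08118821]
[-0.3, np.float64(0.0018), np.float64(0.0092), 0, np.float64(-0.0191), -0.3, np.float64(0.0047), np.float64(0.0181), 0, np.float64(-0.0382), -0.3, np.float64(0.0086), np.float64(0.0267), 0, np.float64(-0.0573), -0.3, np.float64(0.0136), np.float64(0.0346), 0, np.float64(-0.0764), -0.3, np.float64(0.0194), np.float64(0.042), 0, np.float64(-0.0955), -0.3, np.float64(0.0261), np.float64(0.0486), 0, np.float64(-0.1146), -0.3, np.float64(0.0335), np.float64(0.0543), 0, np.float64(-0.1337), -0.3, np.float64(0.0416), np.float64(0.0591), 0, np.float64(-0.1528)]
[-0.3, np.float64(0.0086), np.float64(0.0038), 0, -0.0191, -0.3, np.float64(0.0175), np.float64(0.0066), 0, -0.0382, -0.3, np.float64(0.0268), np.float64(0.0082), 0, -0.0573, -0.3, np.float64(0.0362), np.float64(0.0088), 0, -0.0764, -0.3, np.float64(0.0393), np.float64(0.0087), 0, -0.0828, -0.3, np.float64(0.0393), np.float64(0.0087), 0, -0.0828, -0.3, np.float64(0.0393), np.float64(0.0087), 0, -0.0828]
```

Emit:
arm_command --increments '[-0.3, 0, -0.007, 0, 0.008, -0.3, 0, -0.007, 0, 0.012, -0.3, 0, -0.007, -0.04, 0.012, -0.3, 0, -0.007, -0.066, 0.012, -0.3, 0, -0.007, -0.066, 0.012]'

```text
clock: 10.75
tcp_pos: [0.4506, -0.0288, 0.0847]
eef_rot: [0.028, 1.0, 0.0, -0.004]
ft_force: [-0.2, 0.1, -0.3]
opening: 0.0322
grasp_force: 0.0
```

Emit:
arm_command --increments '[-0.3, 0.001, 0.009, 0, -0.019, -0.3, 0.003, 0.018, 0, -0.038, -0.3, 0.006, 0.027, 0, -0.057, -0.3, 0.011, 0.036, 0, -0.076, -0.3, 0.016, 0.043, 0, -0.095, -0.3, 0.022, 0.05, 0, -0.115, -0.3, 0.029, 0.057, 0, -0.134, -0.3, 0.037, 0.062, 0, -0.153]'

```text
clock: 11.42
tcp_pos: [0.4822, 0.0205, 0.0884]
eef_rot: [0.489, 0.872, -0.001, -0.001]
ft_force: [-2.7, -1.4, -0.1]
opening: 0.032
grasp_force: 1.4
```

Emit:
arm_command --increments '[-0.3, 0.008, 0.0045, 0, -0.019, -0.3, 0.017, 0.008, 0, -0.038, -0.3, 0.026, 0.01, 0, -0.057, -0.3, 0.035, 0.0115, 0, -0.076, -0.3, 0.043, 0.012, 0, -0.092, -0.3, 0.043, 0.012, 0, -0.092, -0.3, 0.043, 0.012, 0, -0.092]'

```text
clock: 12.0
tcp_pos: [0.5179, 0.03, 0.0885]
eef_rot: [0.715, 0.699, 0.001, 0.0]
ft_force: [0.2, 0.7, -0.1]
opening: 0.032
grasp_force: 0.2
```

Emit:
arm_command --increments '[-0.3, 0, 0, 0.04, 0, -0.3, 0, 0, 0.07, 0, -0.3, 0, -0.04, 0.07, 0.013, -0.3, 0, -0.09, 0.07, 0.013, -0.3, 0, -0.13, 0.07, 0.013, -0.3, 0, -0.144, 0.07, 0.013, -0.3, 0, -0.144, 0.07, 0.013]'

```text
clock: 12.58
tcp_pos: [0.5177, -0.0879, 0.1444]
eef_rot: [0.687, 0.726, 0.0, 0.001]
ft_force: [0.0, -0.5, -0.2]
opening: 0.0321
grasp_force: 0.0
```

Run:
```python
from h import *
im,d,m,s=grab('wrist','w9'); print(s['tcp_pos'],yaw(s),s['clock'],clampxy(s['tcp_pos']))
P,X,Y,Z=stop(d,m,s)
k=(d>0)&(Z>.09)&(Z<.113)&(abs(X)<.04)&(Y>.11)&(Y<.16); p=np.polyfit(Y[k],X[k],1); print('lever',k.sum(),-p[0])
a=strip(im,m,s,(.06,.09),(-.050,-.030),n=300,k=200).mean(-1)
for r in range(60,200,15): print(r, '%.1f'%(-30-r/10), ' '.join('%3d'%v for v in a[r,60:240:6]))
```

```text
[ 0.51771317 -0.08790644  0.14441892] 3.146779634282524 12.5833 [-0.00128245  0.01218839]
slab 2585 [ 60.6  87.  107.2]
front 2050 [33.8 76. ]
lever 1863 0.008268452387862555
60 -36.0  81  81  81  81  81  81  82  82  82  84  84  83  82  82  82  82  83  82  83  83  83  83  84  84  83  82  82  82  82  82
75 -37.5 123 125 130 132 131 130 128 128 126 129 140 144 138 126 122 119 116 114 114 115 119 108  89  73  82  98 102 102 102 106
90 -39.0 149 150 151 150 150 149 149 150 150 149 149 150 149 147 133 133 147 149 149 149 151 137 103  69  92 131 145 147 146 146
105 -40.5 149 148 148 148 148 148 148 148 148 148 148 149 149 146 122 126 147 148 149 149 149 138 109  78  99 133 147 148 146 147
120 -42.0 148 147 147 147 146 147 148 147 146 146 146 147 148 143 121 126 147 147 148 148 148 139 109  77  97 131 148 148 146 146
135 -43.5 148 149 149 148 149 126 114 127 141 148 147 148 150 140 103 115 149 148 148 149 149 141 109  77 100 130 147 147 146 146
150 -45.0 151 151 151 151 149 125 111 124 141 151 149 149 152 135  85  93 129 144 149 147 142 126  85  56  87 127 149 148 148 144
165 -46.5 146 146 146 145 143 123 111 121 139 151 150 151 154 140 105 106 131 153 159 158 149 128  77  43  74 119 148 146 147 139
180 -48.0  95  93  91  87  83  80  80  81  84  84  82  79  76  75  74  74  75  74  67  65  66  61  57  57  59  67  76  79  84  85
195 -49.5 110 110 108 108 107 106 105 104 103 103 102 101 100  99  98  99  99  99  99 101 102 100 100 100 102 103 106 108 108 108
```

The lever is locked (0.008 rad) and the pointer and line coincide within about 0.1 mm. Next is the manifold.

Emit:
arm_command --increments '[1, -0.02, 0.02, 0.05, 0.0195, 1, -0.04, 0.06, 0.09, 0.039, 1, -0.06, 0.1, 0.12, 0.0585, 1, -0.08, 0.15, 0.15, 0.078, 1, -0.097, 0.2, 0.17, 0.0975, 1, -0.097, 0.24, 0.19, 0.117, 1, -0.097, 0.28, 0.19, 0.1365, 1, -0.097, 0.32, 0.19, 0.156]'

```text
clock: 13.3
tcp_pos: [0.4388, 0.174, 0.2983]
eef_rot: [0.259, 0.966, 0.002, 0.002]
ft_force: [0.9, -0.4, 0.1]
opening: 0.0824
grasp_force: 0.0
```

Emit:
arm_command --increments '[1, 0, 0.03, 0, 0.0195, 1, 0, 0.06, 0, 0.039, 1, 0, 0.1, 0, 0.0585, 1, 0, 0.14, 0, 0.078, 1, 0, 0.152, 0, 0.0975, 1, 0, 0.152, 0, 0.113, 1, 0, 0.152, 0, 0.113]'

```text
clock: 13.88
tcp_pos: [0.4384, 0.294, 0.2955]
eef_rot: [-0.091, 0.996, 0.0, -0.0]
ft_force: [0.7, -0.1, -0.1]
opening: 0.0912
grasp_force: 0.0
```

Run:
```python
from h import *
im,d,m,s=grab('wrist','wa'); print(s['tcp_pos'],yaw(s),s['clock'],s['opening'])
P=wcloud(d,m,s);Z=P[...,2]
near=(abs(P[...,0]-.466)<.08)&(abs(P[...,1]-.295)<.08)&(d>0)
def rect(k,n):
    k=k.astype(np.uint8); k=cv2.morphologyEx(k,cv2.MORPH_OPEN,np.ones((3,3))); N,lab,st,_=cv2.connectedComponentsWithStats(k)
    for i in range(1,N):
        if st[i,4]>150:
            p=P[lab==i]; c,wh,a=cv2.minAreaRect((p[:,:2]*1000).astype(np.float32)); print(n,len(p),np.round(c,1),np.round(wh,1),round(a,1),'z',round(np.median(p[:,2])*1000,1))
rect(near&(Z>.041)&(Z<.052),'46mm'); rect((d>0)&(Z>.07)&(Z<.08)&(abs(P[...,1]-.3)<.15)&(P[...,0]>.45)&(P[...,0]<.62),'tin')
rect((d>0)&(Z>.043)&(Z<.053)&(abs(P[...,1]-.27)<.1)&(P[...,0]<.47)&(P[...,0]>.33),'tape')
save(cv2.resize(im,(800,600)),'wa')
```

```text
[0.43841123 0.29398103 0.29548579] 100.42978664139304 13.8833 0.09122815816253839
46mm 857 [411.7 272.5] [93.9 50.6] 89.5 z 46.7
46mm 1655 [462.9 301.1] [44.1 66. ] 16.0 z 45.6
tin 2085 [536.5 327. ] [68.8 68.7] 11.3 z 73.0
tape 1599 [389.5 272.6] [93.9 92.1] 10.5 z 46.8
tape 1111 [459.4 300.2] [37.1 66.5] 14.8 z 45.7
```

View pics/wa.png

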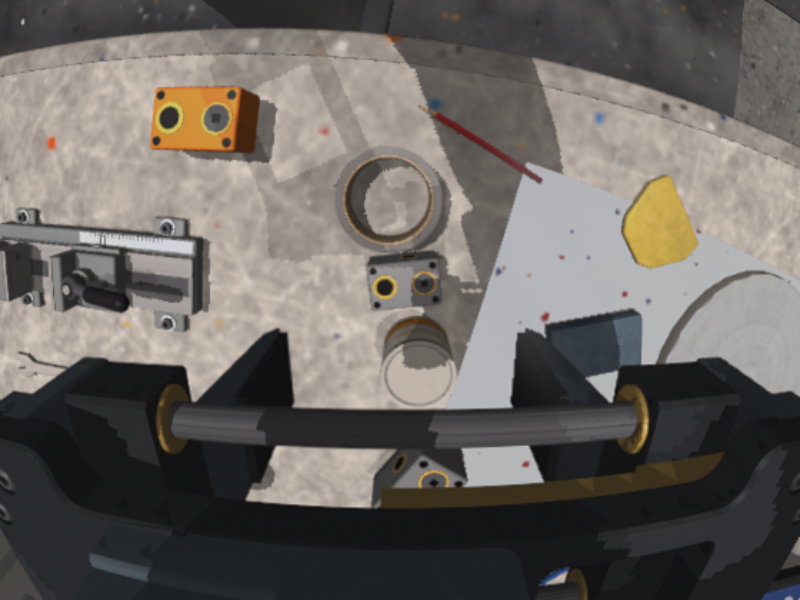

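The block is at (462.9, 301.1) mm, 44×66, long axis at yaw 106°, top at 45.6 mm. The picture shows the block at (404,280), the tape roll at (390,200) and the tin at (420,365), with both block ends clear.

Emit:
arm_command --increments '[1, 0.0306, 0.009, -0.05, 0.0155, 1, 0.0306, 0.009, -0.1, 0.0155, 1, 0.0306, 0.009, -0.15, 0.0155, 1, 0.0306, 0.009, -0.2, 0.0155, 1, 0.0306, 0.009, -0.25, 0.0155, 1, 0.0306, 0.009, -0.29, 0.0155, 1, 0.0306, 0.009, -0.32, 0.0155, 1, 0.0306, 0.009, -0.342, 0.0155]'

```text
clock: 14.6
tcp_pos: [0.4626, 0.2983, 0.0198]
eef_rot: [-0.135, 0.991, -0.001, -0.002]
ft_force: [-0.0, 0.1, -0.7]
opening: 0.0914
grasp_force: 0.0
```

Emit:
arm_command --increments '[1, 0, 0, 0, 0, -1, 0, 0, 0, 0, -1, 0, 0, 0, 0, -1, 0, 0, 0, 0, -1, 0, 0, 0, 0, -1, 0, 0, 0, 0]' --newtons 30

```text
clock: 15.1
tcp_pos: [0.4652, 0.2999, 0.0238]
eef_rot: [-0.136, 0.991, 0.001, 0.002]
ft_force: [-0.8, 1.6, 4.3]
opening: 0.0654
grasp_force: 30.0
```

Emit:
arm_command --increments '[-1, 0, 0, 0.04, 0, -1, 0, 0, 0.085, 0, -1, 0, 0, 0.125, 0, -1, 0.01, -0.04, 0.125, -0.01, -1, 0.02, -0.08, 0.125, -0.02, -1, 0.035, -0.12, 0.125, -0.03, -1, 0.044, -0.15, 0.11, -0.035, -1, 0.044, -0.15, 0.07, -0.035]'

```text
clock: 15.77
tcp_pos: [0.5037, 0.1761, 0.0817]
eef_rot: [-0.025, 1.0, 0.0, 0.005]
ft_force: [1.5, 0.7, -2.9]
opening: 0.0656
grasp_force: 30.0
```

Emit:
arm_command --increments '[-1, 0, 0, -0.03, 0, -1, 0, 0, -0.055, 0, -1, 0, 0, -0.066, 0, -1, 0, 0, -0.07, 0, -1, 0, 0, -0.07, 0, 1, 0, 0, -0.07, 0, 1, 0, 0, -0.07, 0, 1, 0, 0, -0.07, 0]'

```text
clock: 16.43
tcp_pos: [0.5001, 0.1794, 0.0228]
eef_rot: [-0.027, 1.0, 0.0, 0.001]
ft_force: [-0.3, -0.4, 0.1]
opening: 0.0832
grasp_force: 0.0
```

Emit:
arm_command --increments '[1, 0, 0, 0.03, 0, 1, 0, 0, 0.08, 0, 1, 0, 0, 0.12, -0.019, 1, 0, 0, 0.16, -0.038, 1, 0, 0, 0.2, -0.057, 1, 0, 0, 0.25, -0.076, 1, 0, 0, 0.25, -0.095, 1, 0, 0, 0.25, -0.114]'

```text
clock: 17.1
tcp_pos: [0.501, 0.1797, 0.2257]
eef_rot: [0.328, 0.945, 0.002, 0.003]
ft_force: [-0.4, 0.0, -1.0]
opening: 0.0912
grasp_force: 0.0
```

Emit:
arm_command --increments '[1, 0, -0.03, 0, -0.0195, 1, 0, -0.06, 0, -0.039, 1, 0, -0.09, 0, -0.0585, 1, 0, -0.09, 0, -0.078, 1, 0, -0.09, 0, -0.0975, 1, 0, -0.09, 0, -0.117, 1, 0, -0.09, 0, -0.136, 1, 0, -0.09, 0, -0.136]'

```text
clock: 17.77
tcp_pos: [0.4996, 0.107, 0.2225]
eef_rot: [0.689, 0.725, 0.0, 0.0]
ft_force: [-0.1, 0.2, -0.7]
opening: 0.0918
grasp_force: 0.0
```

```bash
cat >> h.py <<'E'
def rects(P,k,n,mn=150):
    k=cv2.morphologyEx(k.astype(np.uint8),cv2.MORPH_OPEN,np.ones((3,3))); N,lab,st,_=cv2.connectedComponentsWithStats(k)
    for i in range(1,N):
        if st[i,4]>mn:
            p=P[lab==i]; c,wh,a=cv2.minAreaRect((p[:,:2]*1000).astype(np.float32)); print(n,len(p),np.round(c,1),np.round(wh,1),round(a,1),'z',round(np.median(p[:,2])*1000,1))
E
python3 - <<'E'
from h import *
im,d,m,s=grab('wrist','wb'); print(s['tcp_pos'],yaw(s),s['clock'],s['opening'])
P=wcloud(d,m,s); rects(P,(d>0)&(P[...,2]>.041)&(P[...,2]<.052)&(abs(P[...,0]-.5)<.07)&(abs(P[...,1]-.18)<.07),'block')
E
```

```text
[0.49960556 0.10701254 0.22245638] 2.9582861641690243 17.7667 0.09176532424735279
block 2700 [497.1 178.9] [43.7 65.9] 3.0 z 45.7
```

Emit:
arm_command --increments '[1, -0.003, 0.04, 0, 0, 1, -0.003, 0.08, -0.04, 0, 1, -0.003, 0.09, -0.09, 0, 1, -0.003, 0.09, -0.14, 0, 1, -0.003, 0.09, -0.19, 0, 1, -0.003, 0.09, -0.23, 0, 1, -0.003, 0.09, -0.2505, 0, 1, -0.003, 0.09, -0.2505, 0]'

```text
clock: 18.48
tcp_pos: [0.4942, 0.1783, 0.018]
eef_rot: [0.687, 0.727, -0.004, -0.002]
ft_force: [0.1, -0.6, 0.0]
opening: 0.0911
grasp_force: 0.0
```

Emit:
arm_command --increments '[-1, 0, 0, 0, 0, -1, 0, 0, 0, 0, -1, 0, 0, 0, 0, -1, 0, 0, 0, 0, -1, 0, 0, 0, 0, -1, 0, 0, 0, 0, -1, 0, 0, 0.02, 0, -1, 0, 0, 0.02, 0]' --newtons 25

```text
clock: 19.15
tcp_pos: [0.4982, 0.1794, 0.0398]
eef_rot: [0.688, 0.726, 0.002, 0.001]
ft_force: [-4.6, -1.7, 18.1]
opening: 0.0436
grasp_force: 25.0
```

Run:
```python
from h import *
im,d,m,s=grab('wrist','wc'); print(s['tcp_pos'],yaw(s),s['clock'],s['opening'],s['grasp_force'],s['ft_force'])
P=wcloud(d,m,s); rects(P,(d>0)&(P[...,2]>.055)&(P[...,2]<.069)&(abs(P[...,0]-.5)<.04)&(abs(P[...,1]-.18)<.05),'block',30)
# gap in clamp from w9 and target
w=L('w9');Q=wcloud(w.d,m,w.st);C=clampxy(Q);k=(w.d>0)&(Q[...,2]>.07)&(Q[...,2]<.081)&(abs(C[...,0])<.026)&(C[...,1]<.02)&(C[...,1]>-.09)
print('jaw',k.sum(),np.round(np.percentile(C[...,1][k],[1,99])*1000,1) if k.any() else '')
w=L('w1');Q=wcloud(w.d,m,w.st);C=clampxy(Q);k=(w.d>0)&(Q[...,2]>.07)&(Q[...,2]<.081)&(abs(C[...,0])<.026)&(C[...,1]<.02)&(C[...,1]>-.09)
print('jaw',k.sum(),np.round(np.percentile(C[...,1][k],[1,99])*1000,1) if k.any() else '')
print(world(0,-.0035),world(0,0))
```

```text
[0.49822423 0.17942185 0.03984203] 3.072458528252696 19.15 0.04363125028656744 25.010564625263214 [-4.56761093 -1.72625467 18.13150186]
block 388 [474.4 187.7] [ 8.9 23. ] 32.4 z 62.5
block 395 [521.7 191. ] [21.4  9.5] 61.5 z 62.6
jaw 877 [-89.8 -38.3]
jaw 532 [-55.7 -38. ]
[ 0.51990289 -0.10349411] [ 0.5197 -0.1   ]
```

Emit:
arm_command --increments '[-1, 0, 0, 0.04, 0, -1, 0, 0, 0.09, 0, -1, 0, -0.01, 0.13, 0, -1, 0.005, -0.05, 0.15, 0, -1, 0.01, -0.1, 0.15, 0, -1, 0.015, -0.15, 0.15, 0, -1, 0.02, -0.2, 0.15, 0.0007, -1, 0.025, -0.25, 0.15, 0.0007]'

```text
clock: 19.87
tcp_pos: [0.5165, -0.0226, 0.1573]
eef_rot: [0.686, 0.728, -0.0, -0.0]
ft_force: [1.5, 0.3, -3.2]
opening: 0.044
grasp_force: 25.0
```

Emit:
arm_command --increments '[-1, 0.001, -0.04, 0, 0, -1, 0.002, -0.08, 0, 0, -1, 0.002, -0.1018, 0, 0, -1, 0.002, -0.1018, -0.02, 0, -1, 0.002, -0.1018, -0.04, 0, -1, 0.002, -0.1018, -0.05, 0, -1, 0.002, -0.1018, -0.05, 0, -1, 0.002, -0.1018, -0.05, 0]'

```text
clock: 20.53
tcp_pos: [0.5184, -0.1022, 0.1173]
eef_rot: [0.686, 0.727, -0.0, -0.0]
ft_force: [-0.4, -0.1, -2.1]
opening: 0.0439
grasp_force: 25.0
```

Run:
```python
from h import *
im,d,m,s=grab('wrist','wd'); print(s['tcp_pos'],yaw(s),s['clock'],s['opening'],s['grasp_force'],s['ft_force'],clampxy(s['tcp_pos']))
P=wcloud(d,m,s);C=clampxy(P);Z=P[...,2];k0=(d>0)&(abs(C[...,0])<.016)
for a,b in((.115,.15),(.07,.081)):
    for lo,hi in((-.1,-.034),(-.05,.04),(.025,.06)):
        k=k0&(Z>a)&(Z<b)&(C[...,1]>lo)&(C[...,1]<hi)
        if k.sum()>20: print(a,lo,k.sum(),np.round(np.percentile(C[...,1][k],[1,99])*1000,1),np.round(np.median(Z[k])*1000,1))
```

```text
[ 0.51841659 -0.10215804  0.11726063] 3.347727296889616 20.5333 0.04386236356079823 24.99057412147522 [-0.37774727 -0.08235454 -2.08304488] [-0.00140635 -0.00208001]
0.115 -0.1 32 [-35.1 -34. ] 122.3
0.115 -0.05 5246 [-33.7  30.6] 123.0
0.115 0.025 946 [25.  30.7] 122.4
0.07 -0.1 380 [-87.2 -73.7] 73.6
0.07 -0.05 534 [30.3 40. ] 77.4
0.07 0.025 1575 [30.4 52. ] 77.4
```

Run:
```python
from h import *
m=optics.camera_model('wrist'); w=L('wd'); P=wcloud(w.d,m,w.st);C=clampxy(P)*1000;Z=P[...,2]*1000
print('wrist Z by y(rows) x(cols)')
for y in range(40,-45,-8): print(y,[ (int(np.median(Z[k])) if (k:=(abs(C[...,0]-x)<4)&(abs(C[...,1]-y)<4)&(Z>0)).sum()>3 else None) for x in range(-40,41,8)])
im,d,ms,s=grab('scene','sd'); Q=cloud(ms,d);D=clampxy(Q)*1000;Zs=Q[...,2]*1000
print('scene: Z percentiles by x for |y|<35')
for x in range(-40,40,5):
    k=(d>0)&(abs(D[...,0]-x)<3)&(abs(D[...,1])<28)&(Zs>10); 
    if k.sum()>5: print(x,k.sum(),np.histogram(Zs[k],bins=range(20,260,10))[0])
```

```text
wrist Z by y(rows) x(cols)
40 [197, 199, 77, 77, 77, 77, 77, 77, 191, 199, 199]
32 [207, 207, 200, 198, 198, 198, 198, 198, 202, 207, 207]
24 [225, 225, 224, 224, 224, 224, 224, 221, 217, 218, 217]
16 [208, 158, 153, 123, 123, 123, 123, 123, 160, 161, 226]
8 [22, 22, 156, 122, 123, 123, 123, 122, 178, 19, None]
0 [22, 22, 161, 122, 122, 122, 122, 122, 168, None, 0]
-8 [22, None, 161, 123, 122, 122, 122, 122, 161, 208, 208]
-16 [22, None, 160, None, None, None, None, None, 160, 208, 207]
-24 [None, None, None, None, None, None, None, None, None, None, 207]
-32 [None, None, 122, 123, 123, 123, 122, 122, 120, None, None]
-40 [None, None, None, None, None, None, None, None, None, None, None]
scene: Z percentiles by x for |y|<35
-40 316 [26  0  0  0  0  0  0  0  0  0  0  4  3 10  8  4  0  0  2  1  5  6  8]
-35 855 [31  0  0  0  0  0  0  0  1 29 35 41 28 12  8  3  0  0  1  1  2  7  3]
-30 495 [53  0  0  0  0  0  0  0 11 16 11  7  6  5  3  1  0  0  0  2  3  6  2]
-25 333 [28  0  0  0  0 10 59 53 19 19  5  2  1  1  0  0  0  0  1  3  1 10  3]
-20 107 [30  0  0  0  0  0  6  6  2  2 10  1  0  0  0  0  0  0  0  2  1 10  4]
-15 85 [31  0  0  0  0  0  0  0  0  0 11  0  0  0  0  0  0  0  1  1  2  8  8]
-10 79 [32  0  0  0  0  0  0  0  0  0 13  0  0  0  0  0  0  0  0  1  3  7 11]
-5 61 [29  0  0  0  0  0  0  0  0  0 11  0  0  0  0  0  0  0  0  3  2  6  7]
0 63 [24  0  0  0  0  0  0  0  0  0 13  0  0  0  0  0  0  0  0  4  4  5  7]
5 67 [23  0  0  0  0  0  0  0  0  0 18  0  0  0  0  0  0  0  0  3  3  6  7]
10 60 [18  0  0  0  0  0  0  0  0  0 17  0  0  0  0  0  0  0  1  3  2  8  5]
15 55 [19  0  0  0  0  0  0  0  0  0 22  2  1  0  0  0  0  0  0  3  1  4  2]
20 174 [18  0  0  0  0  0  0  0  0  0 44 29 27 14 11  6 10  8  3  0  3  0  0]
25 109 [14  0  0  0  0  0  0  0  0  1  9  7  3  9 18 16 12 11  5  0  3  0  0]
30 30 [2 0 0 0 0 0 0 0 0 1 3 4 2 4 3 3 0 0 1 0 5 0 0]
35 9 [0 0 0 0 0 0 0 0 0 0 0 0 0 0 1 0 0 0 4 1 3 0 0]
```

The block slid about 18 mm down in the grip but hangs level: its top is at 122.5 mm across the whole face, so the underside is near 76.5 mm. I'll tighten the grip and lower it slowly.

Emit:
arm_command --increments '[-1, 0.0015, 0, -0.01, 0, -1, 0.0015, 0, -0.02, 0, -1, 0.0015, 0, -0.03, 0, -1, 0.0015, 0, -0.04, 0, -1, 0.0015, 0, -0.048, 0, -1, 0.0015, 0, -0.054, 0, -1, 0.0015, 0, -0.058, 0, -1, 0.0015, 0, -0.058, 0]' --newtons 35

```text
clock: 21.3
tcp_pos: [0.5194, -0.1023, 0.0704]
eef_rot: [0.686, 0.727, -0.0, -0.001]
ft_force: [-0.3, -0.1, -2.7]
opening: 0.0438
grasp_force: 35.0
```

```bash
cat > g.py <<'E'
from h import *
def lev(tag):
    im,d,m,s=grab('wrist',tag); print(s['tcp_pos'],yaw(s),s['clock'],s['opening'],s['ft_force'],clampxy(s['tcp_pos']))
    P=wcloud(d,m,s);C=clampxy(P)*1000;Z=P[...,2]*1000
    for y in range(44,-50,-7): print(y,[ (round(float(np.median(Z[k])),1) if (k:=(abs(C[...,0]-x)<4)&(abs(C[...,1]-y)<3.5)&(Z>0)).sum()>3 else None) for x in range(-24,25,8)])
E
python3 -c "from g import *; lev('we')"
```

```text
[ 0.51944473 -0.10232076  0.07044783] 3.3230778057686763 21.3 0.04378758869435217 [-0.29955728 -0.08812744 -2.67967819] [-0.00038937 -0.00230206]
44 [77.5, 77.6, 77.5, 77.5, 77.5, 77.6, 77.5]
37 [150.3, 77.4, 77.4, 77.4, 77.3, 77.3, 150.6]
30 [155.5, 153.4, 153.3, 153.4, 153.3, 153.3, 155.5]
23 [178.4, 178.3, 178.4, 178.2, 178.4, 176.9, 172.0]
16 [104.9, 76.3, 76.8, 77.1, 76.7, 76.2, 114.9]
9 [114.4, 76.1, 76.5, 77.0, 76.5, 76.0, 132.1]
2 [122.9, 76.1, 76.3, 76.2, 76.1, 75.9, 122.5]
-5 [114.9, 76.2, 76.1, 76.1, 76.0, 76.0, 114.7]
-12 [114.4, 76.3, 76.2, 76.3, 75.9, 76.0, 114.4]
-19 [113.1, None, None, None, None, None, 112.9]
-26 [None, 76.8, 76.8, 77.1, 76.4, 76.8, None]
-33 [75.6, 76.1, 76.1, 76.2, 76.0, 76.0, 74.9]
-40 [75.6, 76.6, 76.4, 76.6, 76.7, 76.5, 75.3]
-47 [77.3, 77.2, 77.3, 77.3, 77.3, 77.3, 77.3]
```

Emit:
arm_command --increments '[-1, 0.0004, 0, -0.0015, 0, -1, 0.0004, 0, -0.0028, 0, -1, 0.0004, 0, -0.0032, 0, -1, 0.0004, 0, -0.0032, 0]'

```text
clock: 21.68
tcp_pos: [0.5203, -0.1024, 0.0689]
eef_rot: [0.686, 0.727, 0.0, 0.0]
ft_force: [0.4, -0.5, -3.4]
opening: 0.0438
grasp_force: 35.0
```

Emit:
arm_command --increments '[-1, 0, 0, -0.0005, 0, -1, 0, 0, -0.001, 0, -1, 0, 0, -0.001, 0]'

```text
clock: 21.93
tcp_pos: [0.5203, -0.1024, 0.068]
eef_rot: [0.686, 0.727, 0.0, 0.0]
ft_force: [-0.3, -0.7, -3.4]
opening: 0.0438
grasp_force: 35.0
```

```bash
python3 -c "from g import *; lev('wf')"
```

```text
[ 0.52026737 -0.10241915  0.06797782] 3.320946961178663 21.9333 0.04376365099172653 [-0.31638731 -0.74755385 -3.39608626] [ 0.00042618 -0.00244797]
44 [77.5, 77.5, 77.5, 77.5, 77.5, 77.6, 77.5]
37 [148.2, 77.3, 77.3, 77.3, 77.3, 77.3, 146.9]
30 [153.8, 151.0, 150.9, 151.0, 150.9, 150.9, 152.7]
23 [175.9, 175.9, 175.9, 175.7, 175.8, 174.7, 169.8]
16 [102.3, 73.7, 74.3, 74.5, 74.2, 73.7, 114.6]
9 [111.9, 73.8, 74.0, 74.5, 74.1, 73.6, 127.8]
2 [121.1, 73.7, 73.7, 73.8, 73.6, 73.6, 118.4]
-5 [112.5, 73.6, 73.6, 73.7, 73.5, 73.6, 112.3]
-12 [111.9, 73.7, 73.7, 73.6, 73.5, 73.6, 111.9]
-19 [111.0, None, None, None, None, None, 110.9]
-26 [None, None, 74.3, 74.1, 74.2, None, None]
-33 [72.8, 73.8, 73.6, 73.7, 73.5, 73.6, 72.8]
-40 [73.8, 75.7, 75.7, 76.2, 75.9, 75.9, 74.3]
-47 [77.1, 77.2, 77.1, 76.9, 77.0, 77.2, 77.2]
```

Emit:
arm_command --increments '[-1, 0, 0, -0.0003, 0, 0.3, 0, 0, -0.0003, 0, 0.3, 0, 0, -0.0003, 0, 0.3, 0, 0, -0.0003, 0, 0.3, 0, 0, 0.04, 0, 0.3, 0, 0, 0.08, 0, 0.3, 0, 0, 0.1, 0, 0.3, 0, 0, 0.1, 0]'

```text
clock: 22.65
tcp_pos: [0.523, -0.103, 0.1523]
eef_rot: [0.686, 0.727, 0.002, 0.004]
ft_force: [0.3, -0.3, -0.1]
opening: 0.0592
grasp_force: 0.0
```

Emit:
arm_command --increments '[0, 0.001, -0.05, 0.03, 0, 0, 0.001, -0.085, 0.03, 0, 0, 0.001, -0.085, 0.03, 0, 0, 0.001, -0.085, 0.03, 0]'

```text
clock: 22.98
tcp_pos: [0.5206, -0.1714, 0.1713]
eef_rot: [0.687, 0.726, -0.0, -0.0]
ft_force: [-0.7, 0.6, -0.0]
opening: 0.046
grasp_force: 0.0
```

```bash
cat > k.py <<'E'
from h import *
def look(tag):
    im,d,m,s=grab('wrist',tag); print(s['tcp_pos'],yaw(s),s['clock'],s['opening'],clampxy(s['tcp_pos']))
    P=wcloud(d,m,s);C=clampxy(P);Z=P[...,2];X,Y=C[...,0],C[...,1]; R=np.dstack([X,Y,Z])
    k=(d>0)&(Z>.0715)&(Z<.0758)&(abs(X)<.027)&(Y>-.037)&(Y<.0325); rects(R,k,'block(clamp)',50); print(np.round(np.percentile(X[k],[.5,50,99.5])*1000,1),np.round(np.percentile(Y[k],[.5,99.5])*1000,1))
    p=R[k]; A=np.c_[p[:,:2],np.ones(len(p))]; print('tilt',np.linalg.lstsq(A,p[:,2],rcond=None)[0])
    k=(d>0)&(Z>.0762)&(Z<.08)&(abs(X)<.026)
    for lo,hi in((-.07,-.03),(.028,.06)):
        q=k&(Y>lo)&(Y<hi); print('jaw',q.sum(),np.round(np.percentile(Y[q],[1,99])*1000,1) if q.any() else '')
    q=(d>0)&(Y>-.195)&(Y<-.148)&(abs(X)<.055)&(Z>.015)&(Z<.115)
    if q.sum()>20:
        print('crank',q.sum(),'X',np.round(np.percentile(X[q],[2,50,98])*1000,1),'Y',np.round(np.percentile(Y[q],[1,99])*1000,1),'Zmax',np.round(np.percentile(Z[q],[50,97])*1000,1))
E
python3 -c "from k import *; look('wg')"
```

```text
[ 0.52064525 -0.17136489  0.17129696] 3.169501700416177 22.9833 0.04603695232650647 [-0.00319318 -0.07129968]
block(clamp) 4360 [ 0.6 -2.8] [65.  43.4] 89.6 z 73.7
[-21.    0.2  21.8] [-35.1  29.6]
tilt [-0.00086632  0.00219917  0.0736527 ]
jaw 1680 [-60.6 -38.8]
jaw 1453 [33.9 56.4]
crank 500 X [-33.7 -24.3 -15.9] Y [-185.5 -155.5] Zmax [93.  95.2]
```

The block sits flat, centred at clamp (0.4, −2.7) mm and parallel to the jaws. The crank is near 0.75 rad with its handle at clamp x −24.5 mm, z 85 mm. Next I'll pinch the handle.

Emit:
arm_command --increments '[0, -0.0194, -0.05, 0, 0.0004, 0, -0.0194, -0.1, 0, 0.0004, 0, -0.0194, -0.1247, 0, 0.0004, 0, -0.0194, -0.1247, -0.04, 0.0004, 0, -0.0194, -0.1247, -0.08, 0.0004, 0, -0.0194, -0.1247, -0.105, 0.0004, 0, -0.0194, -0.1247, -0.1154, 0.0004, 0, -0.0194, -0.1247, -0.1154, 0.0004]'

```text
clock: 23.7
tcp_pos: [0.504, -0.2683, 0.077]
eef_rot: [0.685, 0.729, -0.001, -0.003]
ft_force: [-0.4, 0.5, 1.1]
opening: 0.0458
grasp_force: 0.0
```

Emit:
arm_command --increments '[-1, 0, 0, 0, 0, -1, 0, 0, 0, 0, -1, 0, 0, 0, 0, -1, 0, 0, 0, 0]' --newtons 20

```text
clock: 24.03
tcp_pos: [0.5061, -0.2704, 0.081]
eef_rot: [0.685, 0.728, 0.0, 0.001]
ft_force: [-4.9, -2.0, 0.2]
opening: 0.0217
grasp_force: 3.1
```

Run:
```python
from h import *
s=telemetry.read_state(); c=clampxy(s['tcp_pos'])*1000; print(s['tcp_pos'],c,s['opening'],s['ft_force'],s['clock'])
def rows(t0,ts):
    p=lambda t:np.array([-34*np.cos(t),34*np.sin(t)])
    for t in ts: e=(p(t)-p(t0))/800; print('%.2f'%t,np.round([e[0]*np.cos(PSI),e[0]*np.sin(PSI),e[1]],4).tolist())
rows(.755,.755+.2*np.arange(1,9)); print(); rows(2.355,2.355+.2*np.arange(1,11))
```

```text
[ 0.50608761 -0.27039051  0.08098727] [ -23.4666063  -169.31491905] 0.02169649231496618 [-4.91179672 -2.01279032  0.2225719 ] 24.0333
0.96 [0.0064, 0.0004, 0.0056]
1.16 [0.0138, 0.0008, 0.0098]
1.35 [0.0218, 0.0013, 0.0124]
1.56 [0.0302, 0.0018, 0.0134]
1.75 [0.0387, 0.0022, 0.0127]
1.96 [0.0468, 0.0027, 0.0103]
2.16 [0.0543, 0.0032, 0.0063]
2.35 [0.0609, 0.0035, 0.001]

2.56 [0.0054, 0.0003, -0.0066]
2.75 [0.0093, 0.0005, -0.0141]
2.96 [0.0117, 0.0007, -0.0222]
3.16 [0.0125, 0.0007, -0.0307]
3.35 [0.0115, 0.0007, -0.0391]
3.56 [0.0089, 0.0005, -0.0472]
3.75 [0.0047, 0.0003, -0.0546]
3.96 [-0.0008, -0.0, -0.061]
4.16 [-0.0075, -0.0004, -0.0662]
4.36 [-0.0151, -0.0009, -0.0699]
```

Emit:
arm_command --increments '[-1, 0, 0, 0, 0, -1, 0.0064, 0.0004, 0.0056, 0, -1, 0.0138, 0.0008, 0.0098, 0, -1, 0.0218, 0.0013, 0.0124, 0, -1, 0.0302, 0.0018, 0.0134, 0, -1, 0.0387, 0.0022, 0.0127, 0, -1, 0.0468, 0.0027, 0.0103, 0, -1, 0.0543, 0.0032, 0.0063, 0]'

```text
clock: 24.7
tcp_pos: [0.5496, -0.2678, 0.0844]
eef_rot: [0.685, 0.728, -0.0, 0.0]
ft_force: [-4.1, -3.1, -0.8]
opening: 0.0189
grasp_force: 20.0
```

Emit:
arm_command --increments '[-1, 0.0066, 0.0003, -0.0053, 0, -1, 0.012, 0.0006, -0.0129, 0, -1, 0.0159, 0.0008, -0.0204, 0, -1, 0.0183, 0.001, -0.0285, 0, -1, 0.0191, 0.001, -0.037, 0, -1, 0.0181, 0.001, -0.0454, 0, -1, 0.0181, 0.001, -0.0454, 0]'

```text
clock: 25.28
tcp_pos: [0.5617, -0.2671, 0.0462]
eef_rot: [0.685, 0.728, -0.001, -0.002]
ft_force: [-5.5, -4.0, -1.6]
opening: 0.0191
grasp_force: 20.0
```

```bash
cat > a.py <<'E'
from h import *
s=telemetry.read_state(); c=clampxy(s['tcp_pos'])*1000; zc=(s['tcp_pos'][2])*1000-(81-85)
print(s['tcp_pos'],c,s['opening'],s['grasp_force'],s['ft_force'],s['clock'],'angle',np.mod(np.arctan2(zc-62,-c[0]),2*np.pi),np.hypot(zc-62,c[0]))
E
python3 a.py
```

```text
[ 0.56170308 -0.26705533  0.04623292] [  32.24866838 -169.20923272] 0.019099121629576332 19.999912814710115 [-5.54288612 -4.01970013 -1.62325553] 25.2833 angle 3.491466802785657 34.32842660876669
```

Emit:
arm_command --increments '[-1, -0.0026, -0.0001, -0.0081, 0, -1, -0.0068, -0.0004, -0.0155, 0, -1, -0.0068, -0.0004, -0.0155, 0, -1, -0.0068, -0.0004, -0.0155, 0]'

```text
clock: 25.62
tcp_pos: [0.5561, -0.2674, 0.0355]
eef_rot: [0.685, 0.728, -0.001, -0.001]
ft_force: [-8.0, -4.1, 4.7]
opening: 0.019
grasp_force: 20.0
```

```bash
python3 a.py; python3 -c "from k import *; look('wh')"
```

```text
[ 0.55612238 -0.26738826  0.03553415] [  26.6580538  -169.21810708] 0.019009947140639097 20.000533964591604 [-8.04595377 -4.0694283   4.68985406] 25.6167 angle 3.841857695946853 34.862103197045926
[ 0.55612238 -0.26738826  0.03553415] 3.4913119382091935 25.6167 0.019009947140639097 [ 0.02665805 -0.16921811]Traceback (most recent call last):
  File "<string>", line 1, in <module>
    from k import *; look('wh')
                     ~~~~^^^^^^
  File "k.py", line 5, in look
    k=(d>0)&(Z>.0715)&(Z<.0758)&(abs(X)<.027)&(Y>-.037)&(Y<.0325); rects(R,k,'block(clamp)',50); print(np.round(np.percentile(X[k],[.5,50,99.5])*1000,1),np.round(np.percentile(Y[k],[.5,99.5])*1000,1))
                                                                                                                ~~~~~~~~~~~~~^^^^^^^^^^^^^^^^^^^
    return _quantile_unchecked(
        a, q, axis, out, overwrite_input, method, keepdims, weights)
    return _ureduce(a,
                    func=_quantile_ureduce_func,
    ...<5 lines>...
                    overwrite_input=overwrite_input,
                    method=method)
    r = func(a, **kwargs)
    result = _quantile(arr,
                       quantiles=q,
    ...<2 lines>...
                       out=out,
                       weights=wgt)
    slices_having_nans = np.isnan(arr[-1, ...])
                                  ~~~^^^^^^^^^
IndexError: index -1 is out of bounds for axis 0 with size 0
```

Emit:
arm_command --increments '[-1, -0.0024, -0.0001, -0.0029, 0, -1, -0.0048, -0.0003, -0.0055, 0, -1, -0.0075, -0.0004, -0.008, 0, -1, -0.0104, -0.0006, -0.0102, 0, -1, -0.0104, -0.0006, -0.0102, 0, -1, -0.0104, -0.0006, -0.0102, 0]'

```text
clock: 26.17
tcp_pos: [0.55, -0.2678, 0.0294]
eef_rot: [0.685, 0.728, 0.0, 0.001]
ft_force: [-5.9, -1.5, 11.6]
opening: 0.0192
grasp_force: 20.0
```

```bash
python3 a.py
```

```text
[ 0.54997972 -0.26775849  0.02935138] [  20.50426776 -169.23163869] 0.019242879255574264 20.001394739992975 [-5.89963644 -1.49161566 11.58540256] 26.1667 angle 4.091193196970013 35.23021833412022
```

Emit:
arm_command --increments '[-1, -0.0027, -0.0002, -0.001, 0, -1, -0.0054, -0.0003, -0.002, 0, -1, -0.0054, -0.0003, -0.002, 0, -1, -0.0054, -0.0003, -0.002, 0]'

```text
clock: 26.5
tcp_pos: [0.5476, -0.268, 0.0279]
eef_rot: [0.686, 0.728, 0.002, 0.002]
ft_force: [-2.1, 0.3, 9.8]
opening: 0.019
grasp_force: 20.0
```

```bash
python3 a.py
```

```text
[ 0.5475639  -0.26795982  0.02786816] [  18.08083517 -169.29259486] 0.019017849839501267 20.001013558648992 [-2.1062794   0.29952403  9.79270112] 26.5 angle 4.171927236577348 35.140352639998426
```

Emit:
arm_command --increments '[0, 0, 0, 0, 0, 0, 0, 0, 0, 0, 0, 0, 0, 0.01, 0, 0, 0, 0, 0.06, 0, 0, 0, 0, 0.1, 0, 0, -0.003, 0.06, 0.14, 0, 0, -0.005, 0.1, 0.16, 0, 0, -0.005, 0.12, 0.16, 0]'

```text
clock: 27.17
tcp_pos: [0.543, -0.1701, 0.1581]
eef_rot: [0.686, 0.728, 0.002, 0.003]
ft_force: [0.7, -0.2, 0.2]
opening: 0.0455
grasp_force: 0.0
```

Emit:
arm_command --increments '[0, -0.02, 0, 0, 0, 0, -0.02, 0, 0, 0, 0, -0.02, 0, 0, 0]'

```text
clock: 27.42
tcp_pos: [0.5255, -0.1716, 0.1545]
eef_rot: [0.685, 0.728, 0.0, 0.0]
ft_force: [0.4, -0.8, 0.1]
opening: 0.0461
grasp_force: 0.0
```

```bash
sed -i 's/(Y<.0325)/(Y<.0335)/' k.py; python3 -c "from k import *; look('wi')"
python3 - <<'E'
from h import *
m=optics.camera_model('wrist'); w=L('wi'); s=w.st
a=strip(w.im,m,s,(.06,.09),(-.050,-.030),n=300,k=200).mean(-1)
for r in range(75,180,15): print('%.1f'%(-30-r/10), ' '.join('%3d'%v for v in a[r,120:260:5]))
E
```

```text
[ 0.52549059 -0.17155742  0.15448505] 3.468965190727701 27.4167 0.04607325425017948 [ 0.00163285 -0.07177276]
block(clamp) 4970 [0.5 1. ] [64.6 43.6] 89.6 z 73.7
[-21.1   0.3  22.1] [-31.1  32.9]
tilt [-0.00101685  0.0026233   0.0737029 ]
jaw 1964 [-52.8 -31.2]
jaw 1679 [34.7 57.1]
crank 70 X [11.6 19.1 27.7] Y [-187.4 -148. ] Zmax [40.1 42.1]
-37.5 120 120 115 110 106 105 104 105 104 104 103  99  85  77  87 100 105 108 110 111 113 116 117 107  98 107 124 130
-39.0 160 160 160 160 160 160 161 161 163 163 160 141  95  78 117 154 160 163 161 162 162 152 138 125 122 141 160 163
-40.5 155 156 156 156 156 156 156 157 158 158 160 140  90  76 116 147 154 159 158 159 158 150 137 119 117 139 160 160
-42.0 155 155 155 154 155 155 155 156 158 159 164 135  83  69 100 131 150 160 157 159 157 149 136 117 116 139 156 156
-43.5 156 155 155 155 156 156 157 158 159 160 163 127  74  62  93 125 151 160 158 159 155 150 134 115 103 105 115 127
-45.0 158 157 158 153 143 135 134 140 152 161 160 139 112 103 103  95  98 123 150 157 160 160 157 154 131 103  98 116
-46.5 164 162 164 151 132 115 110 126 150 159 153 156 153 135 104  66  56  89 129 149 161 160 161 161 134 107 104 120
```

Emit:
arm_command --increments '[0, 0, 0, 0, 0, 0, 0, 0, 0, 0, 0, 0, 0, 0, 0, 0, 0, 0, 0, 0, 0, 0, 0, 0, 0, 0, 0, 0, 0, 0, 0, 0, 0, 0, 0, 0, 0, 0, 0, 0]'

```text
clock: 28.13
tcp_pos: [0.5253, -0.1719, 0.1542]
eef_rot: [0.685, 0.728, 0.0, 0.0]
ft_force: [-0.4, -0.9, -0.3]
opening: 0.0455
grasp_force: 0.0
```

```bash
python3 -c "from k import *; look('wj')"
python3 - <<'E'
from h import *
m=optics.camera_model('wrist'); w=L('wj'); s=w.st
a=strip(w.im,m,s,(.06,.09),(-.050,-.030),n=300,k=200).mean(-1)
for r in (120,165): print('%.1f'%(-30-r/10), ' '.join('%3d'%v for v in a[r,120:260:5]))
P=wcloud(w.d,m,s);C=clampxy(P);X,Y=C[...,0],C[...,1];Z=P[...,2]
k=(w.d>0)&(Z>.09)&(Z<.113)&(abs(X)<.04)&(Y>.11)&(Y<.16); print('lever',k.sum(),-np.polyfit(Y[k],X[k],1)[0])
E
```

```text
[ 0.52534129 -0.17187878  0.15418328] 3.4626861876566437 28.1333 0.04547368374418065 [ 0.00146517 -0.07208492]
block(clamp) 5000 [0.4 1.3] [43.7 64.4] 0.1 z 73.7
[-21.2   0.7  22. ] [-31.1  33.3]
tilt [-0.00079435  0.00104584  0.07366947]
jaw 1955 [-53. -31.]
jaw 1689 [34.4 56.9]
crank 65 X [12.  18.8 27. ] Y [-187.4 -148.1] Zmax [40.6 42. ]
-42.0 154 154 155 155 155 155 156 157 160 162 142 111  85  80 104 140 156 157 159 158 161 151 128 110 107 122 147 157
-46.5 162 157 153 153 133 109 120 148 155 152 154 154 163 145  98  60  55  86 136 168 166 169 167 170 160 115  91 127Traceback (most recent call last):
  File "<stdin>", line 6, in <module>
    raise TypeError("expected non-empty vector for x")
TypeError: expected non-empty vector for x
```

```bash
python3 -c "
from h import *
print(r.close_job())"
```

```text
the job is handed in; nothing more can be done
None
```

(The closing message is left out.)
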